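Line up and clamp a row of ramekins on a serving board

ROBOT

A 7-joint arm with a two-finger parallel gripper is mounted at the origin on a cart in front of the work surface, level with it; the furniture and walls round the work are solid. World frame = base frame: x ahead of the robot, y to its left, z up, the work surface at z = 0. Lengths are in m, angles in rad, forces in N, time in s.
With the tool pointing down it reaches from about 0.425 to 0.875 m from the base axis. Payload 4.7 kg.
Tool frame: the origin (TCP) lies at the very end of the fingers, on their centre line; the grasp point (between the pads) lies 19 mm behind it; x points along the fingers, y is the direction in which the jaws open and shut, and the axes are right-handed (so a half turn about x gives the same grasp; the last joint's range is limited). The gripper opens to 87 mm and grips with 3 to 60 N. Pads are 19 mm wide; open, the fingers measure 117 mm over their backs; the gripper's body (75 mm by 190 mm) begins 51 mm behind the grasp point.
Start: joints at [1.321, 0.321, -0.07, 1.45, 0.023, 1.371, -0.057], TCP at [0.169, -0.628, 0.223] pointing down, gripper open.
Joint ranges: [-2.86, 2.86], [-0.3, 2.09], [-1.38, 1.24], [0.06, 2.45], [-1.56, 4.7], [0.09, 2.05], [-2.69, 2.69]. Speed limits (rad/s): [2.57, 2.57, 3.14, 3.14, 3.14, 3.14, 3.14].

INTERFACE

Orientations are given as a rotation vector (axis times angle).
In Python, from bench import ctrl gives the robot as it stands.
- The arm moves only by the tool step_arm, never from a script. Its argument "increments" is one flat list of numbers, 6 for each row, row after row: the shift along the tool's x, y, z in cm, then the turn, a rotation vector about the tool's x, y, z in rad. In form: [tx, ty, tz, ax, ay, az, tx, ty, tz, ax, ay, az, ...]. A call has 1 to 12 rows; each row shifts and turns the commanded pose from where the row before left it, along the tool's axes as they then stand; what a row does not reach is not made up. A row lasts 1/8 s, in which the tool goes at most 62.5 mm and 10.7 degrees, less where a joint would pass 70% of its speed; a pose out of reach is approached as far as the arm can. A call with a gripper value outside its range is refused whole. "fingers" is the opening in per cent of the stroke, from 0 (shut) to 100 (fully open), set as the call begins (left out, the last holds). The fingers move at their own pace and stop on an object; "force" is the grip in N (left out, the last holds). Time passes only in rows, so rows that do not move let the fingers close. It gives the time, the measured TCP pose, the force and the opening at its end, in the units of the state.
- ctrl.get_state(): the state, without advancing time (a new reading comes with each control period).
- ctrl.get_image(name): name is "scene" or "top"; returns the picture (420x560x3 uint8, red, green, blue); there is no depth.
- ctrl.camera_params(name): a dict with "vertical_fov" (degrees; the focal length in pixels is half the picture's height over the tangent of half this angle, whatever the lens; pixels are square), "cx", "cy" (the principal point, pixels), "R" (3x3) and "t" (3): a world point X has camera coordinates R X + t. Camera axes: x right, y down, z forward; pixel columns grow to the right and rows downward; lengths in m; the calibration is good to about 2 mm. A picture is of the moment at which its call begins. camera_params takes no time and is no camera call.
- ctrl.close_job(): hands the job in, once; it reports no verdict.
Trained networks look in the newest picture that a camera, given by its name, has taken for a name from the list of things; names that differ only in an ending like _2 or _b are one class to them, and where a whole thing is asked for, a point or a joint stands for the part that bears it (a point fixed in the world has none). Each returns a list of dicts, best first, with "score" (0 to 1); they miss things now and then, are a little off and sometimes report something else, mostly with a low value. They report only what shows in the picture. A call takes as long as a camera call.
- ctrl.search_frame(camera, name): "xyz" ([x, y, z] in m, in the coordinates of the camera as it stood for that picture, good to about 4 mm: the middle of the surface that is visible of it).
- ctrl.silhouettes(camera, name): "pixels" (420x560 bool, what is visible of it).
- ctrl.spot_point(camera, name): "xyz" ([x, y, z] in m, in the coordinates of the camera as it stood for that picture, good to about 4 mm: a listed point, or the origin of a listed thing).
The state is a dict: "time": time; "joint_positions": joint angles; "qd": joint speeds; "joint_torque": joint torques, N m; "position": TCP position; "tool_rot": TCP orientation; "ft_force": force on the tool from outside, world axes, zero at the start; "torque": the same for the moment, N m; "grip_width": opening from 0.0 (shut) to 1.0 (fully open).
Only numpy, scipy, OpenCV 4.12 (cv2) and the standard library are available. Lean on these libraries where they do the work, as an engineer would, in place of code of your own. Each camera call takes 0.05 s, during which the arm holds its last target.

TASK

Take the straightedge from its slanted rest and, with it alone (keep the gripper off the ramekins), push the three ramekins straight back until their near rims stand in line along the dark stripe on the serving board; then lean the straightedge back in its rest and let go. After that slide the end stop along until the row is closed up snugly with no gaps, and only then flip the red cam lever over to its far side to clamp it. Keep the row on its line and the ramekins upright, and leave everything else where it stands.

Things in the scene. Friction and masses are not known exactly. Their poses are not given: they have to be found in the camera images.
- straightedge: Loose, 0.25 kg: flat aluminium blade 200 mm long, 92 high, 8 thick; along the middle of its top edge a dark wooden handle 90 long, 20 thick, 88 to 130 mm above the lower edge. Origin: middle of the lower edge; z up the blade to the handle, y along it, x through it. At the start it leans 0.61 rad (35 deg), handle toward the rest's -x (robot's) side: pinch the handle with a tool tilted alike.
- slanted_rest: Fixed wooden rest, 150 mm wide (y), 125 deep (x), origin on the counter under its centre. Its back plate leans 0.61 rad from vertical toward its own -x side (the robot's side) and supports the lower 75 mm of the straightedge; a 21 mm deep ledge with a 10 mm high lip carries the lower edge.
- rest_seat (a point): Where the middle of the straightedge's lower edge lies when it rests flush in the slanted rest (30 mm ahead of the rest's origin, 26 mm above the counter); axes as the rest's.
- ramekin_1: Loose cream stoneware ramekin, 61 mm across the rim (widest at the top), 37 mm high, 0.12 kg. Origin: centre of the underside. It is the first of the row, nearest the fixed stop, at the start about 85 mm along the board's y from row_line's origin.
- ramekin_2: The same, the middle one of the row, at the start about 10 mm along the board's y.
- ramekin_3: The same, the last of the row, nearest the sliding end stop, at the start about -65 mm along the board's y.
- serving_board: Fixed pale wooden board, 12 mm thick. Origin on the counter below the row line; +x away from the robot, y along the row. It spans x -125 to +65 mm, y -305 to +145 mm. A dark inlaid stripe 6 mm wide runs along y at x = -30.5 mm. A fixed wooden stop, 50 mm wide in x, 38 high, bounds the +y end of the row: its face is at y = +125 mm.
- row_line (a point): Point on the board's top (12 mm above the counter) over the board's origin, board axes. Ramekins in line have their centres at x = 0 of this frame, near rims on the stripe; the upright blade's middle plane is then at x = -34.5 mm. At the start the centres lie 20 to 60 mm short of it (-x).
- end_stop (a joint): Sliding end stop at the -y end of the row: m, 0 far from the row, grows toward the fixed stop (+y), range 0 to 0.12; starts at 0 to 0.025. Its wooden pad face (50 mm wide in x, 36 high) is at board y = -0.145 + value: the three ramekins are closed up at about 0.087. Friction 2 N, plus about 1 N for each ramekin pushed.
- end_stop_fin (a point): Middle of the top of the black grip fin on the end stop, 130 mm to the -y side of the pad face, 75 mm above the board's top; the fin is 36 mm wide in x, 14 mm thick in y and free for its upper 50 mm.
- cam_lever (a joint): Red cam lever on the end stop, rad: 0 open (leaning 0.65 from upright to the board's -x), 0.65 upright, 1.3 clamped (leaning 0.65 to +x). Hinge along y, 46 mm above the counter, at board x = 0, 90 mm to the +y side of the fin's centre. It lies at either side by its weight and falls over once pushed past upright.
- cam_lever_tip (a point): Tip of the red cam lever, 75 mm from its hinge; the lever is 15 mm wide (y) and 9 mm thick with a 22 mm wide, 13 mm thick cross bar at the tip. At the start it is about 106 mm above the counter.
- salt_cellar: Bystander: loose round terracotta-brown lidded pot, 66 mm across, 68 mm high, on the near side. Origin: centre of the underside.
- garlic: Bystander: loose garlic bulb, 50 mm across, 48 mm high. Origin: centre of the underside.
- spice_jar_1: Bystander: loose glass spice jar with dark cap, 41 mm across, 105 mm high, behind the board. Origin: centre of the underside.
- glass: Bystander: loose drinking glass, 76 mm across, 89 mm high, at the back. Origin: centre of the underside.
- bowl: Bystander: loose cream bowl, 130 mm across, 55 mm high, at the back. Origin: centre of the underside.

How it is judged:
By the outcome, as a careful person would: the job done as asked, in the order asked, and still so for the second after the job is handed in, with the robot touching nothing.
It also fails if it takes over 67 s, if anything falls off the work surface, if the arm or the gripper's body presses on something with over 40 N, if the wrist force passes 120 N, or if a joint passes its speed limit or range.

## Working session

There is one attempt and no reset: what is moved stays moved. The work goes in short steps, Python scripts to look and compute and a tool call to move; the robot and the scene stay as the last step left them, time stands still between calls to the robot, and variables do not carry over. Pictures are saved under pics/ and viewed, and the job is handed in when it is done.

Besides the shell and the picture viewer there is one more tool, called as name(argument=value, ...) on one line, values as JSON. step_arm: Moves the arm, as the interface text tells. Its arguments: {"type":"object","properties":{"increments":{"type":"array","items":{"type":"number"}},"fingers":{"type":"number"},"force":{"type":"number"}},"required":["increments"]}

```bash
ls; mkdir -p pics; cat > h.py <<'E'
import numpy as np, cv2
from scipy.spatial.transform import Rotation as Ro
from bench import ctrl
def cam(n):
    p=ctrl.camera_params(n); R=np.array(p["R"]); t=np.array(p["t"]); f=210/np.tan(np.radians(p["vertical_fov"])/2)
    return R,t,f,p["cx"],p["cy"]
def toworld(n,x):
    R,t,*_=cam(n); return R.T@(np.array(x)-t)
def proj(n,X):
    R,t,f,cx,cy=cam(n); c=R@np.array(X)+t; return np.array([f*c[0]/c[2]+cx,f*c[1]/c[2]+cy])
def ray(n,u,v,z):
    R,t,f,cx,cy=cam(n); d=R.T@np.array([(u-cx)/f,(v-cy)/f,1]); o=-R.T@t
    return o+d*(z-o[2])/d[2]
def tri(p1,p2):
    A=[];b=[]
    for n,(u,v) in (("scene",p1),("top",p2)):
        R,t,f,cx,cy=cam(n)
        for r,q in ((0,(u-cx)/f),(1,(v-cy)/f)):
            A.append(R[r]-q*R[2]); b.append(q*t[2]-t[r])
    s=np.linalg.lstsq(np.array(A),np.array(b),rcond=None); return s[0]
def snap(n,fn):
    im=ctrl.get_image(n); cv2.imwrite("pics/"+fn,im[:,:,::-1]); return im
E
python3 - <<'E'
from h import *
s=ctrl.get_state(); print(s)
for n in("scene","top"):
    snap(n,n+"0.png"); R,t,f,cx,cy=cam(n); print(n,-R.T@t,R.round(3).tolist(),f,cx,cy)
E
```

```text
pics
{'time': 0.0, 'joint_positions': array([ 1.32111339,  0.32182666, -0.07007205,  1.45167511,  0.0226001 ,
        1.37079433, -0.05685747]), 'qd': array([ 0.00018745,  0.00111289,  0.00098793, -0.0007972 ,  0.00054806,
        0.00073282,  0.00149784]), 'joint_torque': array([ 9.25970890e-04, -4.91285849e+01, -4.03146856e-01, -3.12523556e+01,
       -6.40292885e-02,  4.37426870e-02,  1.65963920e-04]), 'position': array([ 0.16927696, -0.62699731,  0.22145898]), 'tool_rot': array([ 2.08101366,  0.27816218, -2.08175526]), 'ft_force': array([ 0.07819388, -0.13312728, -0.35585853]), 'torque': array([ 0.01795037, -0.02642982, -0.03111068]), 'grip_width': 1.0019222935110164}
scene [-0.32202374  1.02718917  0.78730277] [[-0.758, -0.652, 0.002], [-0.302, 0.349, -0.887], [0.577, -0.673, -0.462]] 467.71734649836884 274.8122044422105 205.6110880174447
top [0.23931001 0.01244023 1.35481648] [[-0.041, -0.999, -0.004], [-0.976, 0.041, -0.213], [0.213, -0.005, -0.977]] 516.439965029132 284.5005821834324 213.86076333605638
```

View pics/scene0.png

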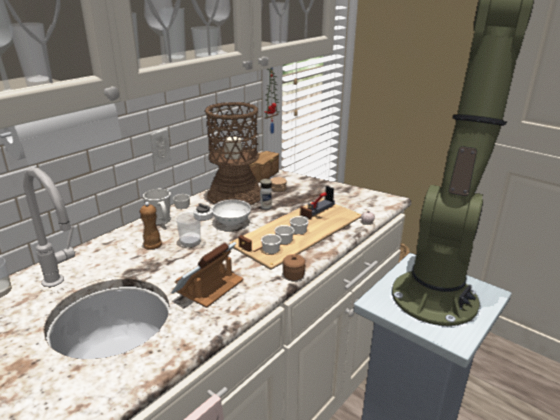

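View pics/top0.png

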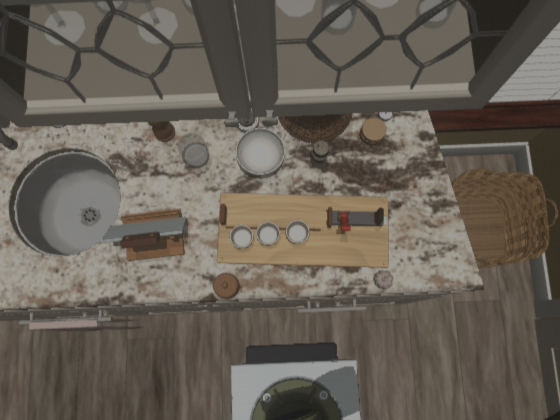

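```bash
python3 - <<'E'
from h import *
print(ctrl.get_state()["time"])
for n in ("straightedge","slanted_rest","rest_seat","ramekin_1","serving_board","row_line","end_stop_fin","cam_lever_tip","salt_cellar","garlic","end_stop"):
  for c in ("top","scene"):
    try:
      r=ctrl.spot_point(c,n)
      for d in r[:4]: print(n,c,round(d["score"],2),toworld(c,d["xyz"]).round(4), [k for k in d if k not in("xyz","score")])
    except Exception as e: print(n,c,e)
print(ctrl.get_state()["time"])
E
```

```text
0.1
straightedge top 0.61 [0.5173 0.3635 0.0314] []
straightedge scene 0.77 [0.5237 0.3691 0.0255] []
slanted_rest top 0.92 [ 0.4906  0.3564 -0.0008] []
slanted_rest top 0.17 [ 0.3492 -0.2425 -0.0012] []
slanted_rest scene 0.77 [ 0.4967  0.3541 -0.0011] []
rest_seat top 0.82 [0.523  0.3583 0.0271] []
rest_seat scene 0.93 [0.5202 0.3576 0.0251] []
rest_seat scene 0.68 [ 0.4781 -0.0218  0.0135] []
ramekin_1 top 0.98 [0.4753 0.0533 0.0146] []
ramekin_1 top 0.97 [ 0.4752 -0.0233  0.0107] []
ramekin_1 top 0.64 [0.4668 0.1214 0.0116] []
ramekin_1 scene 0.85 [0.4756 0.0582 0.0094] []
ramekin_1 scene 0.77 [ 0.4773 -0.0228  0.0098] []
ramekin_1 scene 0.55 [0.4698 0.122  0.015 ] []
serving_board top 0.86 [0.5246 0.0412 0.0018] []
serving_board top 0.16 [ 0.5027 -0.237   0.0868] []
serving_board scene 0.85 [ 0.5255  0.0403 -0.0064] []
row_line top 0.55 [0.5234 0.0334 0.0144] []
row_line scene 0.63 [0.5256 0.0372 0.0128] []
end_stop_fin top 0.77 [ 0.5031 -0.2349  0.0862] []
end_stop_fin scene 0.93 [ 0.505  -0.2369  0.0875] []
cam_lever_tip top 0.64 [ 0.4662 -0.1452  0.1044] []
cam_lever_tip scene 0.44 [ 0.465  -0.1398  0.1032] []
cam_lever_tip scene 0.23 [ 0.3484  0.1614 -0.0019] []
salt_cellar top 0.82 [ 0.3498  0.1646 -0.0017] []
salt_cellar scene 0.69 [ 0.3465  0.1632 -0.001 ] []
garlic top 0.78 [ 0.3476 -0.2408 -0.0007] []
garlic top 0.51 [ 0.5044 -0.2324  0.0874] []
garlic scene 0.45 [ 0.3478 -0.2389 -0.0009] []
end_stop top it knows: bowl, cam_lever_tip, end_stop_fin, garlic, glass, ramekin, rest_seat, row_line, salt_cellar, serving_board, slanted_rest, spice_jar, straightedge
end_stop scene it knows: bowl, cam_lever_tip, end_stop_fin, garlic, glass, ramekin, rest_seat, row_line, salt_cellar, serving_board, slanted_rest, spice_jar, straightedge
1.1
```

```bash
python3 - <<'E'
from h import *
t=cv2.imread("pics/top0.png"); s=cv2.imread("pics/scene0.png")
cv2.imwrite("pics/tb.png",cv2.resize(t[180:280,205:400],None,fx=4,fy=4,interpolation=cv2.INTER_CUBIC))
cv2.imwrite("pics/tr.png",cv2.resize(t[190:275,90:200],None,fx=6,fy=6,interpolation=cv2.INTER_CUBIC))
cv2.imwrite("pics/sb.png",cv2.resize(s[175:295,165:365],None,fx=4,fy=4,interpolation=cv2.INTER_CUBIC))
E
```

```text
(no output)
```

View pics/tb.png

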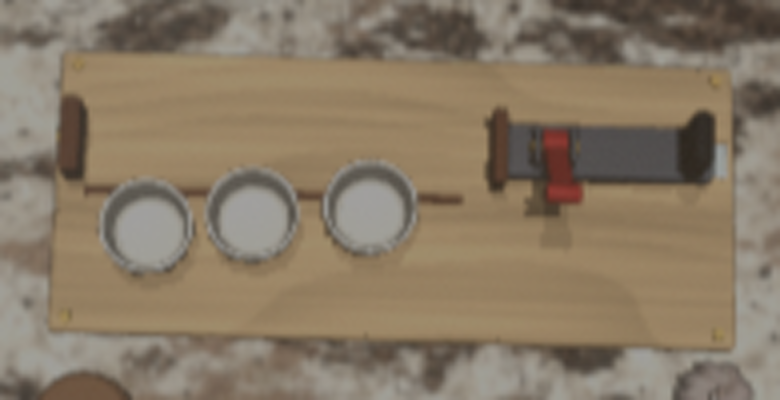

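View pics/tr.png

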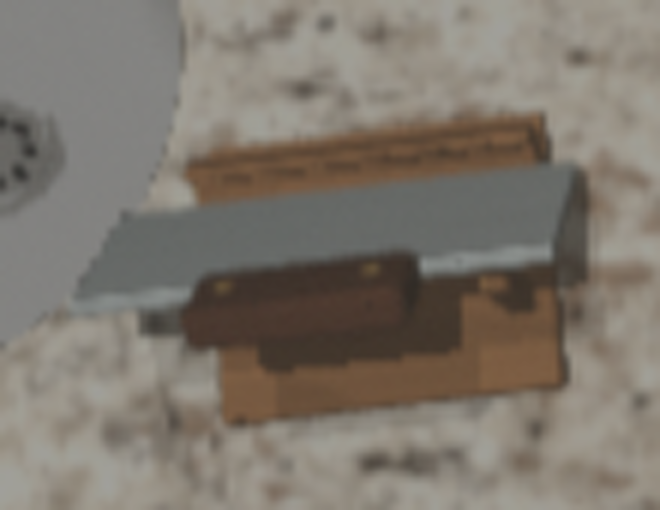

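View pics/sb.png

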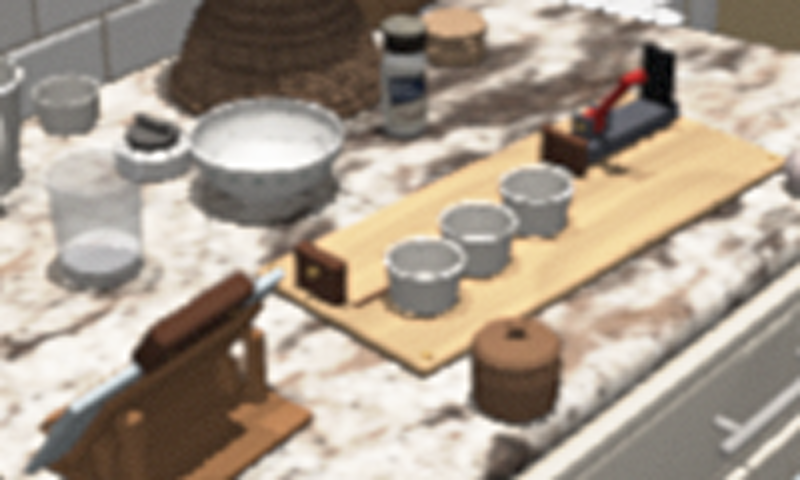

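```bash
cat >> h.py <<'E'
def R2(y): return np.array([[np.cos(y),-np.sin(y)],[np.sin(y),np.cos(y)]])
def fit2(mod,obs):
    m=np.array(mod)[:,:2];o=np.array(obs)[:,:2];mc=m.mean(0);oc=o.mean(0)
    H=(m-mc).T@(o-oc); y=np.arctan2(H[0,1]-H[1,0],H[0,0]+H[1,1]); t=oc-R2(y)@mc
    return t,y,(o-(m@R2(y).T+t))
E
python3 - <<'E'
from h import *
def T(x,y): return ((x+.5)/4-.5+205,(y+.5)/4-.5+180)
def S(x,y): return ((x+.5)/4-.5+165,(y+.5)/4-.5+175)
def Q(x,y): return ((x+.5)/6-.5+90,(y+.5)/6-.5+190)
mod=[(.065,.145),(.065,-.305),(-.125,.145),(-.125,-.305)]
obs=[ray("top",*T(*p),.012) for p in((64,53),(732,71),(52,328),(732,346))]
print(np.array(obs).round(4)); t,y,r=fit2(mod,obs); print("top",t,y,(r*1e3).round(1).tolist())
mod2=[(-.125,.145),(-.125,-.305),(.065,-.305)]
obs=[ray("scene",*S(*p),.012) for p in((424,372),(785,157),(672,108))]
print(np.array(obs).round(4)); t2,y2,r=fit2(mod2,obs); print("scene",t2,y2,(r*1e3).round(1).tolist())
# stripe in top: left end 85,189 ; right 462,200
for p in((85,189),(462,200)):
    w=ray("top",*T(*p),.012); print("stripe",w,(R2(y).T@(w[:2]-t)).round(4))
# lever tip tri, ramekins in board frame
for n in ("ramekin_1","end_stop_fin","cam_lever_tip","row_line"):
  for c in("top","scene"):
    for d in ctrl.spot_point(c,n)[:3]:
      w=toworld(c,d["xyz"]); print(n,c,(R2(y).T@(w[:2]-t)).round(4),w[2].round(4),round(d["score"],2))
# rest front corners: base near-left(228,425), near-right (565,388) z=0 ; lip front corners far (190,160),(543,115)
for p in((228,425),(565,385)): print("rest near",ray("top",*Q(*p),0.0).round(4))
for p in((190,160),(543,115)): print("rest far",ray("top",*Q(*p),0.012).round(4))
for p in((75,303),(553,245),(132,212),(585,165)): print("blade",[ray("top",*Q(*p),z).round(4).tolist() for z in(.026,.1)])
E
```

```text
[[ 0.5961  0.1752  0.012 ]
 [ 0.565  -0.2716  0.012 ]
 [ 0.4112  0.1857  0.012 ]
 [ 0.3811 -0.2563  0.012 ]]
top [0.52379355 0.03600768] -0.06891881384060317 [[-2.5, -1.0], [-2.7, 1.2], [2.1, -3.6], [3.1, 3.4]]
[[ 0.4062  0.1959  0.012 ]
 [ 0.3809 -0.2519  0.012 ]
 [ 0.5085 -0.2654  0.012 ]]
scene [0.51194058 0.03922821] -0.12211724550512894 [[0.6, -2.4], [30.2, -3.6], [-30.8, 6.0]]
stripe [0.50258874 0.16264212 0.012     ] [-0.0299  0.1249]
stripe [ 0.48483089 -0.08620916  0.012     ] [-0.0305 -0.1246]
ramekin_1 top [-0.0496  0.0139] 0.0146 0.98
ramekin_1 top [-0.0444 -0.0625] 0.0107 0.97
ramekin_1 top [-0.0627  0.0813] 0.0116 0.64
ramekin_1 scene [-0.0496  0.0189] 0.0094 0.85
ramekin_1 scene [-0.0423 -0.0618] 0.0098 0.77
ramekin_1 scene [-0.0597  0.0821] 0.015 0.55
end_stop_fin top [-0.002  -0.2717] 0.0862 0.77
end_stop_fin scene [ 0.     -0.2735] 0.0875 0.93
cam_lever_tip top [-0.045  -0.1848] 0.1044 0.64
cam_lever_tip scene [-0.0465 -0.1795] 0.1032 0.44
cam_lever_tip scene [-0.1836  0.113 ] -0.0019 0.23
row_line top [-0.0002 -0.0027] 0.0144 0.55
row_line scene [0.0018 0.0013] 0.0128 0.63
rest near [ 0.4257  0.4245 -0.    ]
rest near [0.4373 0.2765 0.    ]
rest far [0.543  0.4406 0.012 ]
rest far [0.5569 0.284  0.012 ]
blade [[0.4782, 0.4844, 0.026], [0.4649, 0.4581, 0.1]]
blade [[0.4952, 0.2767, 0.026], [0.481, 0.262, 0.1]]
blade [[0.5176, 0.4609, 0.026], [0.5021, 0.4359, 0.1]]
blade [[0.5303, 0.2627, 0.026], [0.5141, 0.2488, 0.1]]
```

```bash
cat >> h.py <<'E'
def pose():
    s=ctrl.get_state(); return np.array(s["position"]),Ro.from_rotvec(s["tool_rot"]).as_matrix(),s
def yz(v): return np.array([np.cos(v),np.sin(v),0])
def Rtool(x,y): 
    x=np.array(x,float);x/=np.linalg.norm(x);y=np.array(y,float);y-=x*(x@y);y/=np.linalg.norm(y)
    return np.stack([x,y,np.cross(x,y)],1)
def tilt(psi,lean,sgn=1): # tool along -blade z; blade leaning 'lean' toward -x, yaw psi
    e=yz(psi);k=np.array([0,0,1.])
    return Rtool(np.sin(lean)*e-np.cos(lean)*k, sgn*(np.cos(lean)*e+np.sin(lean)*k))
def plan(p1,R1,n,p0=None,R0=None,show=True):
    if p0 is None: p0,R0,_=pose()
    w=Ro.from_matrix(R0.T@R1).as_rotvec()
    A=sum(Ro.from_rotvec(w*k/n).as_matrix() for k in range(n))
    t=np.linalg.solve(A,R0.T@(np.array(p1)-p0))
    row=np.r_[t*100,w/n]
    mids=[];R=R0.copy();p=p0.copy()
    for k in range(n): p=p+R@t; R=R@Ro.from_rotvec(w/n).as_matrix(); mids.append(p.copy())
    if show: print(n,"x",row.round(3).tolist(),"mm",(np.linalg.norm(t)*1e3).round(1),"rad",np.linalg.norm(w/n).round(3),"mid",mids[n//2-1].round(3),"end",mids[-1].round(3))
    return row
B0=np.array([.524,.036]);BY=-.070
def b2w(x,y,z): return np.r_[B0+R2(BY)@np.array([x,y]),z]
def w2b(p): return np.r_[R2(BY).T@(np.array(p[:2])-B0),p[2]]
PSI=.083;LEAN=.61
E
python3 - <<'E'
from h import *
p,R,s=pose(); print(p,R.round(2).tolist())
for sg in(1,-1):
    R1=tilt(PSI,LEAN,sg); print(sg,R1.round(2).tolist(), "turn",np.linalg.norm(Ro.from_matrix(R.T@R1).as_rotvec()))
p1=np.array([.5,-.33,.33]);R1=tilt(0,0,-1)
for sg in(1,-1): plan(p1,tilt(0,0.0,sg),10)
E
```

```text
[ 0.16948442 -0.62755216  0.22257745] [[-0.0, 0.26, -0.97], [-0.0, -0.97, -0.26], [-1.0, 0.0, 0.0]]
1 [[0.57, 0.82, 0.08], [0.05, 0.07, -1.0], [-0.82, 0.57, 0.0]] turn 1.4972052619405936
-1 [[0.57, -0.82, -0.08], [0.05, -0.07, 1.0], [-0.82, -0.57, 0.0]] turn 1.8275005206800152
10 x [-1.074, 0.567, -4.743, -0.131, 0.0, -0.0] mm 49.0 rad 0.131 mid [ 0.385 -0.535  0.276] end [ 0.5  -0.33  0.33]
10 x [-1.074, -4.937, -1.399, 0.183, -0.0, -0.0] mm 52.4 rad 0.183 mid [ 0.261 -0.397  0.276] end [ 0.5  -0.33  0.33]
```

step_arm(increments=[-1.07,0.57,-4.74,-0.131,0,0,-1.07,0.57,-4.74,-0.131,0,0,-1.07,0.57,-4.74,-0.131,0,0,-1.07,0.57,-4.74,-0.131,0,0,-1.07,0.57,-4.74,-0.131,0,0,-1.07,0.57,-4.74,-0.131,0,0,-1.07,0.57,-4.74,-0.131,0,0,-1.07,0.57,-4.74,-0.131,0,0,-1.07,0.57,-4.74,-0.131,0,0,-1.07,0.57,-4.74,-0.131,0,0], fingers=60)

```text
time: 2.75
position: [0.5002, -0.3284, 0.3298]
tool_rot: [1.204, 1.213, -1.203]
ft_force: [0.6, 0.3, -0.6]
grip_width: 0.599
```

```bash
python3 - <<'E'
from h import *
p,R,s=pose(); print(p,R.round(2).tolist(),s["joint_positions"].round(2))
plan([.45,.30,.33],tilt(PSI,.3),12)
seat=np.array([.5215,.359,.026]); 
for back in(.13,.093): 
    Rt=tilt(PSI,LEAN); print(seat-Rt[:,0]*back)
E
```

```text
[ 0.50020622 -0.3283753   0.32981845] [[0.0, 1.0, 0.01], [0.0, 0.01, -1.0], [-1.0, 0.0, -0.0]] [ 0.93  0.21 -0.47  1.4   0.09  1.56  0.47]
12 x [-0.019, -0.197, -5.251, -0.006, 0.001, 0.025] mm 52.5 rad 0.026 mid [ 0.481 -0.014  0.331] end [0.45 0.3  0.33]
[0.4472836  0.35282585 0.13255424]
[0.46840673 0.35458311 0.10222727]
```

step_arm(increments=[-0.02,-0.2,-5.25,-0.006,0.001,0.025,-0.02,-0.2,-5.25,-0.006,0.001,0.025,-0.02,-0.2,-5.25,-0.006,0.001,0.025,-0.02,-0.2,-5.25,-0.006,0.001,0.025,-0.02,-0.2,-5.25,-0.006,0.001,0.025,-0.02,-0.2,-5.25,-0.006,0.001,0.025,-0.02,-0.2,-5.25,-0.006,0.001,0.025,-0.02,-0.2,-5.25,-0.006,0.001,0.025,-0.02,-0.2,-5.25,-0.006,0.001,0.025,-0.02,-0.2,-5.25,-0.006,0.001,0.025,-0.02,-0.2,-5.25,-0.006,0.001,0.025,-0.02,-0.2,-5.25,-0.006,0.001,0.025])

```text
time: 4.25
position: [0.4519, 0.3005, 0.3303]
tool_rot: [1.291, 1.028, -0.926]
ft_force: [0.6, -0.9, -1.1]
grip_width: 0.6
```

```bash
python3 - <<'E'
from h import *
p,R,s=pose(); print(p,s["joint_positions"].round(2))
seat=np.array([.523,.359,.026]) # +y offset below
Rt=tilt(PSI,LEAN); seat=seat-.006*Rt[:,2]
print("seat",seat)
plan(seat-Rt[:,0]*.17,Rt,6)
# refine handle position: triangulate handle silhouette ends by predicted reprojection
H=seat-Rt[:,0]*.130
for c in("top","scene"):
    print(c,[proj(c,seat-Rt[:,0]*h-Rt[:,2]*y+Rt[:,1]*x).round(1).tolist() for h,y,x in((.13,.045,.01),(.13,-.045,.01),(.13,.045,-.01),(.13,-.045,-.01),(.092,.1,.0),(.092,-.1,0))])
E
python3 - <<'E'
import cv2
s=cv2.imread("pics/scene0.png")
cv2.imwrite("pics/sr.png",cv2.resize(s[235:305,165:255],None,fx=8,fy=8,interpolation=cv2.INTER_CUBIC))
E
```

```text
[0.45189537 0.30053418 0.33031123] [ 0.49 -0.23 -1.05  1.74 -0.06  1.25 -0.49]
seat [0.52250257 0.36497934 0.026     ]
6 x [2.356, -1.485, -0.97, -0.001, 0.0, 0.051] mm 29.5 rad 0.051 mid [0.432 0.328 0.249] end [0.425 0.357 0.165]
top [[118.9, 241.6], [156.5, 237.0], [120.8, 249.0], [158.2, 244.4], [101.0, 241.3], [182.0, 231.4]]
scene [[201.5, 255.4], [225.4, 240.0], [206.6, 261.4], [230.3, 245.7], [182.9, 276.2], [235.5, 241.4]]
```

View pics/sr.png

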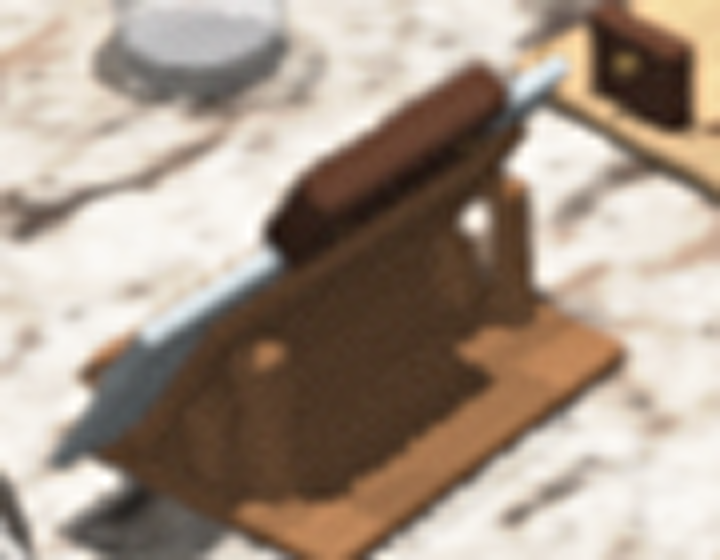

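```bash
python3 - <<'E'
from h import *
a=tri((183.1,277.5),(102.2,240.6)); b=tri((235,242.7),(182.2,230.8)); print(a,b,(a+b)/2,np.linalg.norm(a-b))
seat=np.array([.5225,.365,.026]);Rt=tilt(PSI,LEAN)
print("pred",seat-Rt[:,0]*.092)
h1=tri((204,259.3),((203+.5)/6-.5+90,(300.5)/6-.5+190)); h2=tri((226.6,244.7),((393)/6-.5+90,(270)/6-.5+190))
print(h1,h2,(h1+h2)/2,"pred",seat-Rt[:,0]*.13)
E
```

```text
[0.46395767 0.45898504 0.09579826] [0.4803855  0.26136086 0.0965516 ] [0.47217158 0.36017295 0.09617493] 0.19830722930403624
pred [0.46997763 0.3606306  0.10140762]
[0.4576538  0.39690383 0.12166917] [0.46300801 0.31724026 0.1260908 ] [0.46033091 0.35707205 0.12387999] pred [0.4482836  0.35882585 0.13255424]
```

step_arm(increments=[2.36,-1.49,-0.97,0,0,0.051,2.36,-1.49,-0.97,0,0,0.051,2.36,-1.49,-0.97,0,0,0.051,2.36,-1.49,-0.97,0,0,0.051,2.36,-1.49,-0.97,0,0,0.051,2.36,-1.49,-0.97,0,0,0.051])

```text
time: 5.0
position: [0.4251, 0.356, 0.1642]
tool_rot: [1.401, 0.802, -0.691]
ft_force: [0.4, 0.3, -0.6]
grip_width: 0.599
```

```bash
python3 - <<'E'
from h import *
p,R,s=pose(); print(p,s["joint_positions"].round(2))
Rt=tilt(PSI,LEAN); seat=np.array([.523,.365,.026])
plan(seat-Rt[:,0]*.095,Rt,5)
for c in("top","scene"):
    im=snap(c,c+"1.png")
a=cv2.imread("pics/scene1.png")[200:320,150:310];b=cv2.imread("pics/top1.png")[170:290,60:220]
cv2.imwrite("pics/g1.png",np.hstack([cv2.resize(a,(400,300),interpolation=cv2.INTER_CUBIC),cv2.resize(b,(400,300),interpolation=cv2.INTER_CUBIC)]))
E
```

```text
[0.42507823 0.35600313 0.16421819] [ 0.38 -0.28 -1.29  2.15  0.3   0.69 -1.07]
5 x [1.492, 0.03, -0.019, -0.001, 0.0, 0.0] mm 14.9 rad 0.001 mid [0.443 0.358 0.14 ] end [0.469 0.36  0.104]
```

View pics/g1.png

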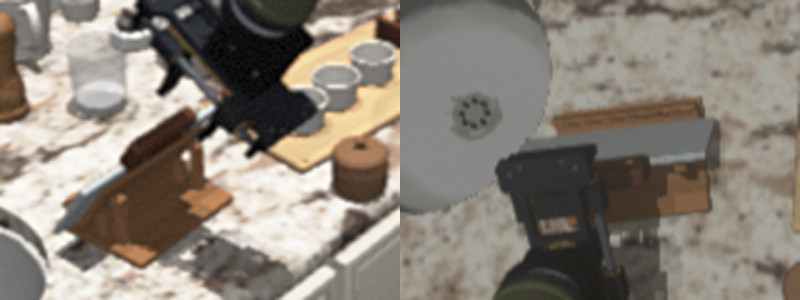

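```bash
python3 - <<'E'
from h import *
p,R,s=pose()
for f in(.026,-.026):
    for c,o in(("scene",(150,200)),("top",(60,170))):
        q=proj(c,p+R[:,1]*f); print(c,f,q.round(1),((q-o)*2.5).round(0))
E
```

```text
scene 0.026 [217.1 236.1] [168.  90.]
top 0.026 [134.2 241.9] [186. 180.]
scene -0.026 [230.6 251.4] [201. 129.]
top -0.026 [139.  261.8] [197. 229.]
```

step_arm(increments=[1.9,0.04,-0.02,0,0,0,1.9,0.04,-0.02,0,0,0,1.8,0.03,-0.02,0,0,0,1.8,0.03,-0.02,0,0,0,0,0,0,0,0,0])

```text
time: 5.72
position: [0.4683, 0.3568, 0.105]
tool_rot: [1.399, 0.803, -0.701]
ft_force: [-1.6, -0.6, 0.1]
grip_width: 0.598
```

```bash
python3 - <<'E'
from h import *
p,R,s=pose(); print(p,s["joint_positions"].round(2),s["ft_force"])
Rt=tilt(PSI,LEAN); seat=np.array([.523,.365,.026])
print("err",(Rt.T@(p-(seat-Rt[:,0]*.095))).round(4), Ro.from_matrix(R.T@Rt).as_rotvec().round(3))
for c in("top","scene"):
    im=snap(c,c+"2.png")
a=cv2.imread("pics/scene2.png")[200:320,150:310];b=cv2.imread("pics/top2.png")[170:290,60:220]
cv2.imwrite("pics/g2.png",np.hstack([cv2.resize(a,(400,300),interpolation=cv2.INTER_CUBIC),cv2.resize(b,(400,300),interpolation=cv2.INTER_CUBIC)]))
E
```

```text
[0.46830578 0.35678235 0.10500934] [ 0.26  0.21 -1.3   2.14  1.02  0.82 -1.6 ] [-1.5704206  -0.57802718  0.13767494]
err [-0.0014  0.      0.0037] [-0.008  0.007  0.01 ]
```

View pics/g2.png

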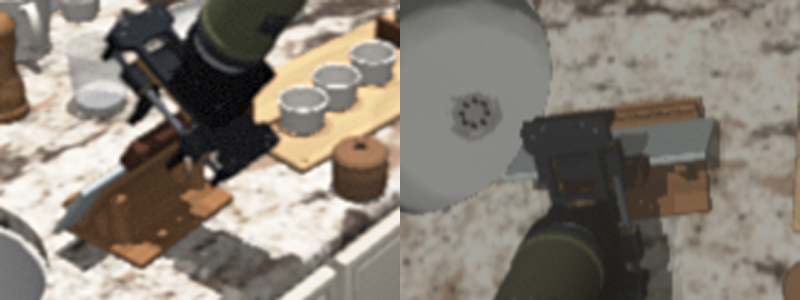

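step_arm(increments=[0,0,0,0,0,0,0,0,0,0,0,0,0,0,0,0,0,0,0,0,0,0,0,0,0,0,0,0,0,0], fingers=0, force=40)

```text
time: 6.45
position: [0.467, 0.3582, 0.1062]
tool_rot: [1.399, 0.803, -0.696]
ft_force: [-3.7, -1.7, 3.0]
grip_width: 0.224
```

```bash
python3 - <<'E'
from h import *
p,R,s=pose(); print(p,s["grip_width"]*87,s["ft_force"])
E
```

```text
[0.46700784 0.35815002 0.10622422] 19.530651635092987 [-3.68838457 -1.74710313  3.0165981 ]
```

step_arm(increments=[-1,0,0,0,0,0,-2,0,0,0,0,0,-2,0,0,0,0,0,-2,0,0,0,0,0,0,0,0,0,0,0])

```text
time: 7.08
position: [0.4278, 0.3556, 0.1652]
tool_rot: [1.4, 0.8, -0.693]
ft_force: [0.0, -0.4, -3.3]
grip_width: 0.226
```

```bash
python3 - <<'E'
from h import *
p,R,s=pose(); print(p,s["joint_positions"].round(2),s["ft_force"],s["grip_width"])
def bl(x,y,zlow,lean,h=.098): # board lower edge -> TCP
    Rt=tilt(BY,lean); P=b2w(x,y,zlow); return P-Rt[:,0]*h,Rt
P,Rt=bl(-.11,.008,.12,-.12); plan(P,Rt,10)
print("desc",plan(P-[0,0,.101],Rt,5,P,Rt))
for c in("top","scene"): snap(c,c+"3.png")
E
```

```text
[0.42783898 0.3556161  0.1652114 ] [ 0.29 -0.21 -1.23  2.14  0.42  0.72 -1.17] [ 0.00357013 -0.41898962 -3.30729777] 0.22649298307418747
10 x [-0.549, 0.112, 3.041, 0.014, -0.003, -0.073] mm 30.9 rad 0.074 mid [0.428 0.203 0.191] end [0.427 0.051 0.217]
5 x [2.005, 0.242, 0.0, 0.0, 0.0, 0.0] mm 20.2 rad 0.0 mid [0.427 0.051 0.177] end [0.427 0.051 0.116]
desc [2.00547344e+00 2.41818659e-01 3.50414142e-18 0.00000000e+00
 0.00000000e+00 0.00000000e+00]
```

View pics/scene3.png

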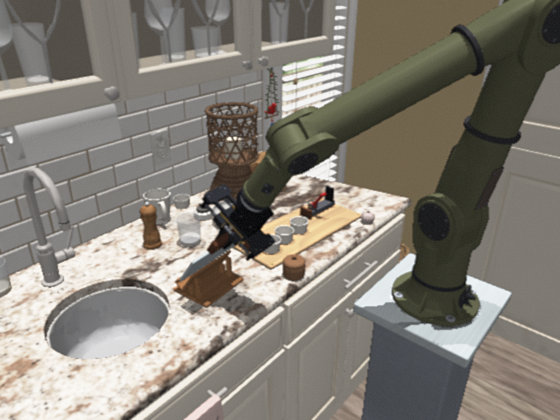

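step_arm(increments=[-1.64,1.14,0,0,0,0,-2.46,1.71,0,0,0,0,-1.64,1.14,0,0,0,0])

```text
time: 7.55
position: [0.4281, 0.3548, 0.2329]
tool_rot: [1.399, 0.804, -0.698]
ft_force: [-0.3, -0.1, -1.8]
grip_width: 0.227
```

```bash
cat >> h.py <<'E'
def bl(x,y,zlow,lean,h=.098):
    Rt=tilt(BY,lean); P=b2w(x,y,zlow); return P-Rt[:,0]*h,Rt
E
python3 - <<'E'
from h import *
p,R,s=pose(); print(p,s["joint_positions"].round(2),s["ft_force"],s["grip_width"])
P,Rt=bl(-.11,.008,.12,-.12); plan(P,Rt,10)
E
```

```text
[0.42811809 0.35484466 0.23291256] [ 0.1  -0.27 -1.    2.06  0.29  0.84 -1.01] [-0.30081839 -0.05497162 -1.76883232] 0.22668443588190457
10 x [0.116, -0.081, 3.045, 0.014, -0.003, -0.072] mm 30.5 rad 0.074 mid [0.434 0.203 0.225] end [0.427 0.051 0.217]
```

step_arm(increments=[0.12,-0.08,3.04,0.014,-0.003,-0.072,0.12,-0.08,3.04,0.014,-0.003,-0.072,0.12,-0.08,3.04,0.014,-0.003,-0.072,0.12,-0.08,3.04,0.014,-0.003,-0.072,0.12,-0.08,3.04,0.014,-0.003,-0.072,0.12,-0.08,3.04,0.014,-0.003,-0.072,0.12,-0.08,3.04,0.014,-0.003,-0.072,0.12,-0.08,3.04,0.014,-0.003,-0.072,0.12,-0.08,3.04,0.014,-0.003,-0.072,0.12,-0.08,3.04,0.014,-0.003,-0.072])

```text
time: 8.8
position: [0.4272, 0.0497, 0.2148]
tool_rot: [1.201, 1.272, -1.347]
ft_force: [1.0, 0.3, -1.9]
grip_width: 0.227
```

```bash
python3 - <<'E'
from h import *
p,R,s=pose(); print(p,s["joint_positions"].round(2),s["ft_force"],s["grip_width"])
P,Rt=bl(-.11,.008,.12,-.12); print((Rt.T@(p-P)).round(4),Ro.from_matrix(R.T@Rt).as_rotvec().round(3))
P,Rt=bl(-.108,.008,.03,-.12); plan(P,Rt,6)
for c in("top","scene"): snap(c,c+"4.png")
E
```

```text
[0.42718158 0.04967242 0.21478755] [ 0.17 -0.04 -0.32  1.87 -0.04  1.42 -0.2 ] [ 0.97745022  0.2638548  -1.91960976] 0.22708465820114004
[0.0024 0.001  0.0011] [ 0.004 -0.001  0.003]
6 x [1.445, 0.199, -0.018, 0.001, -0.0, 0.001] mm 14.6 rad 0.001 mid [0.428 0.05  0.171] end [0.429 0.051 0.127]
```

View pics/scene4.png

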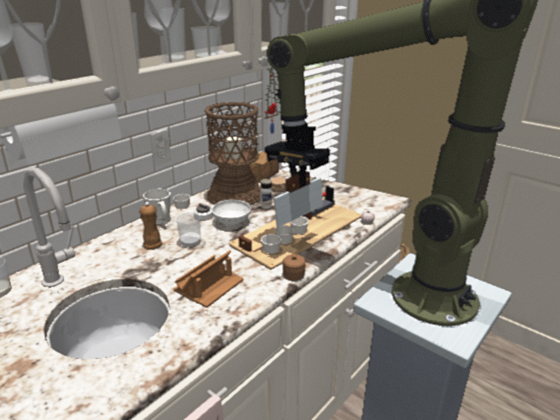

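View pics/top4.png

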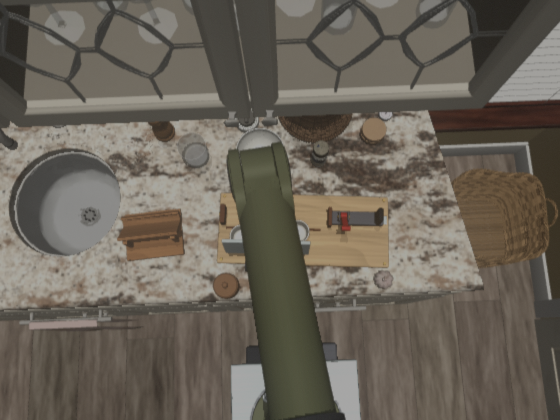

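```bash
python3 - <<'E'
from h import *
p,R,s=pose()
a=cv2.imread("pics/scene4.png")[150:260,250:360];b=cv2.imread("pics/top4.png")[205:275,205:330]
A=cv2.resize(a,None,fx=5,fy=5,interpolation=cv2.INTER_CUBIC)
B=cv2.resize(b,None,fx=5,fy=5,interpolation=cv2.INTER_CUBIC)
for y in(.1,-.1):
  for h in(.098,.006):
    P=p+R[:,0]*h-R[:,2]*y
    q=(proj("scene",P)-(250,150)+.5)*5; cv2.circle(A,tuple(int(v) for v in q),3,(0,0,255),-1)
    q=(proj("top",P)-(205,205)+.5)*5; cv2.circle(B,tuple(int(v) for v in q),3,(0,0,255),-1)
cv2.imwrite("pics/c4a.png",A);cv2.imwrite("pics/c4b.png",B)
E
```

```text
(no output)
```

View pics/c4a.png

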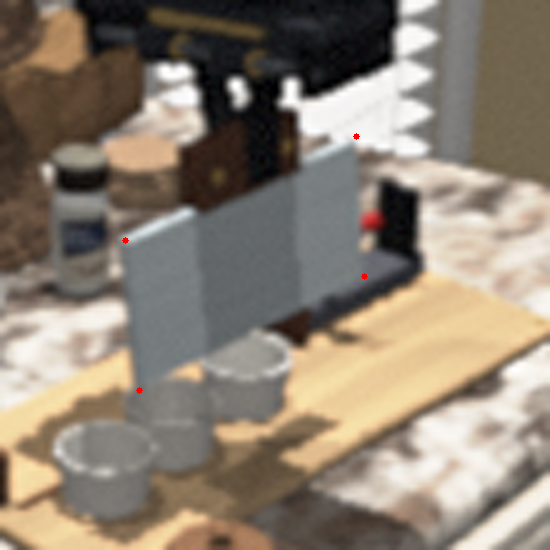

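View pics/c4b.png

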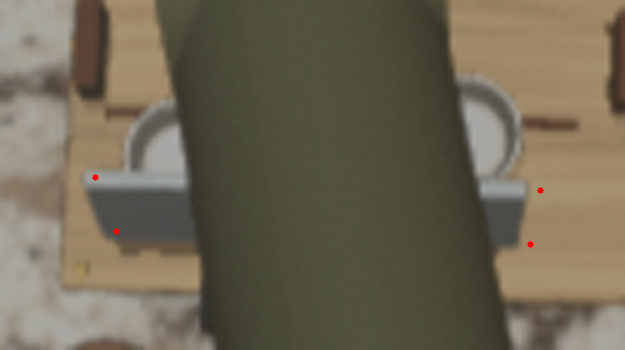

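```bash
python3 - <<'E'
from h import *
P,Rt=bl(-.108,.004,.018,-.12,.096); plan(P,Rt,6); plan(P,Rt,7)
E
```

```text
6 x [1.664, 0.206, -0.003, -0.0, -0.0, 0.001] mm 16.8 rad 0.001 mid [0.428 0.047 0.164] end [0.428 0.047 0.113]
7 x [1.427, 0.177, -0.002, -0.0, -0.0, 0.001] mm 14.4 rad 0.001 mid [0.428 0.047 0.171] end [0.428 0.047 0.113]
```

step_arm(increments=[1.66,0.21,0,0,0,0,1.66,0.21,0,0,0,0,1.66,0.21,0,0,0,0,1.66,0.21,0,0,0,0,1.66,0.21,0,0,0,0,1.66,0.21,0,0,0,0])

```text
time: 9.65
position: [0.4283, 0.0523, 0.1158]
tool_rot: [1.205, 1.27, -1.339]
ft_force: [0.4, -0.7, -2.5]
grip_width: 0.225
```

```bash
python3 - <<'E'
from h import *
p,R,s=pose(); print(p,s["joint_positions"].round(2),s["ft_force"],s["grip_width"])
P,Rt=bl(-.06,.004,.018,0,.096); plan(P,Rt,8)
for c in("top","scene"): snap(c,c+"5.png")
A=cv2.resize(cv2.imread("pics/scene5.png")[180:280,230:360],None,fx=4,fy=4,interpolation=cv2.INTER_CUBIC)
B=cv2.resize(cv2.imread("pics/top5.png")[205:275,205:330],None,fx=4,fy=4,interpolation=cv2.INTER_CUBIC)
C=np.zeros((600,700,3),np.uint8);C[:280,:500]=B;C[:0];
cv2.imwrite("pics/c5.png",np.vstack([cv2.copyMakeBorder(B,0,0,0,20,0),A[:320]]))
E
```

```text
[0.42831855 0.05226178 0.1158105 ] [ 0.16  0.05 -0.32  2.   -0.02  1.21 -0.22] [ 0.39996365 -0.72276582 -2.48856516] 0.2253193871252137
8 x [-0.008, 0.458, 0.071, 0.001, -0.0, 0.015] mm 4.6 rad 0.015 mid [0.446 0.048 0.114] end [0.464 0.044 0.114]
```

View pics/c5.png

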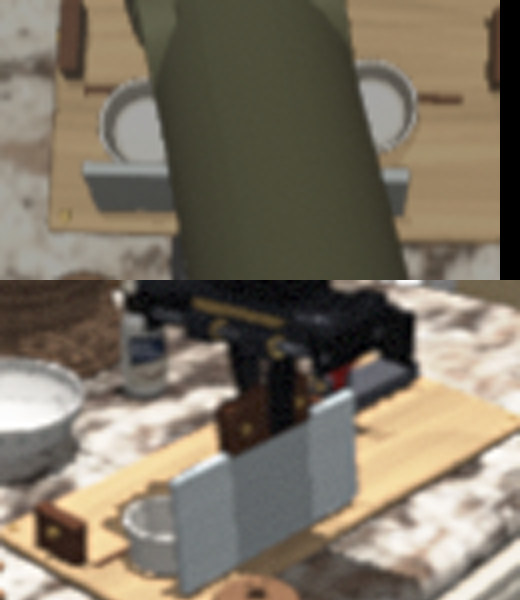

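```bash
cat >> h.py <<'E'
def edge(g,us,v0,v1,sign,refu=None,slope=.03):
    out=[]
    for u in us:
        c=g[:,u].astype(float); o=int(round(slope*(u-us[0])))
        d=np.diff(c)[v0+o:v1+o]*sign; k=int(d.argmax())
        lo,hi=max(k-2,0),min(k+3,len(d)); w=np.clip(d[lo:hi],0,None)
        out.append(v0+o+(w*np.arange(lo,hi)).sum()/max(w.sum(),1e-6)+.5)
    out=np.array(out);us=np.array(us)
    a=np.polyfit(us,out,1); r=out-np.polyval(a,us); m=abs(r)<max(2*np.median(abs(r)),.15)
    a=np.polyfit(us[m],out[m],1); return a, np.std(out[m]-np.polyval(a,us[m])), m.sum()
E
python3 - <<'E'
from h import *
g=cv2.cvtColor(cv2.imread("pics/top5.png"),cv2.COLOR_BGR2GRAY)
us=list(range(229,246))+list(range(302,306))
for v0,v1,s in((240,250,-1),(240,250,1),(252,262,-1),(252,262,1)):
    print(v0,s,edge(g,us,v0,v1,s,slope=.028))
print(g[238:266,232],g[238:266,304])
g0=cv2.cvtColor(cv2.imread("pics/top0.png"),cv2.COLOR_BGR2GRAY)
us=[u for u in range(228,240)]+list(range(310,319)); 
print(g0[220:236,229],g0[222:240,315])
E
```

```text
240 -1 (array([2.58173919e-02, 2.42112716e+02]), np.float64(0.05062030077754743), np.int64(21))
240 1 (array([2.19016673e-02, 2.40443458e+02]), np.float64(0.8495137750735734), np.int64(18))
252 -1 (array([-3.50608608e-15,  2.61500000e+02]), np.float64(2.7519201823675253e-14), np.int64(16))
252 1 (array([9.61791768e-03, 2.55720612e+02]), np.float64(0.16040730904032438), np.int64(20))
[ 92  90  92 102 128 129 131 136 149 155 122  82  76  76  77  75  75  75
  76  78 107 126 138 142 131 119 138 154] [130 116 128 131 130 130 132 130 122 139 153 147 112  80  74  74  75  74
  73  74  79 110 125 130 114  98  82  63]
[139 139 139 138 133 126  98  78 103 123 128 126 126 123 122 128] [131 132 134 137 133 128 110  83  75 111 127 126 125 129 134 136 137 135]
```

step_arm(increments=[0,0.46,0.04,0.002,0,0.015,0,0.46,0.04,0.002,0,0.015,0,0.46,0.04,0.001,0,0.015,0,0.46,0.04,0.001,0,0.015,0,0.46,0.04,0,0,0.015,0,0.46,0.04,0,0,0.015,0,0.46,0.04,0,0,0.015,0,0.46,0.04,0,0,0.015])

```text
time: 10.75
position: [0.4649, 0.0464, 0.1144]
tool_rot: [1.266, 1.175, -1.257]
ft_force: [-1.7, -0.5, -0.7]
grip_width: 0.228
```

```bash
python3 - <<'E'
from h import *
p,R,s=pose(); print(p,w2b(p),s["ft_force"],s["grip_width"])
print("yaw",np.arctan2(R[1,1],R[0,1]),"lean",np.arcsin(R[2,1]), "xax",R[:,0].round(3))
P,Rt=bl(-.0375,.008,.018,0,.096); Rt=tilt(BY-.005,0); plan(P,Rt,8)
for c in("top","scene"): snap(c,c+"6.png")
A=cv2.resize(cv2.imread("pics/scene6.png")[180:280,230:360],None,fx=4,fy=4,interpolation=cv2.INTER_CUBIC)
B=cv2.resize(cv2.imread("pics/top6.png")[205:275,205:330],None,fx=4,fy=4,interpolation=cv2.INTER_CUBIC)
cv2.imwrite("pics/c6.png",np.vstack([cv2.copyMakeBorder(B,0,0,0,20,0),A[:320]]))
E
```

```text
[0.46487284 0.04642056 0.11440043] [-0.0597112   0.00625952  0.11440043] [-1.67496793 -0.52698491 -0.68330286] 0.22811857529026758
yaw -0.0707911321045326 lean 0.0037328370986671566 xax [ 0.004  0.003 -1.   ]
8 x [0.006, 0.278, -0.022, 0.001, -0.0, -0.0] mm 2.8 rad 0.001 mid [0.476 0.047 0.114] end [0.487 0.047 0.114]
```

View pics/c6.png

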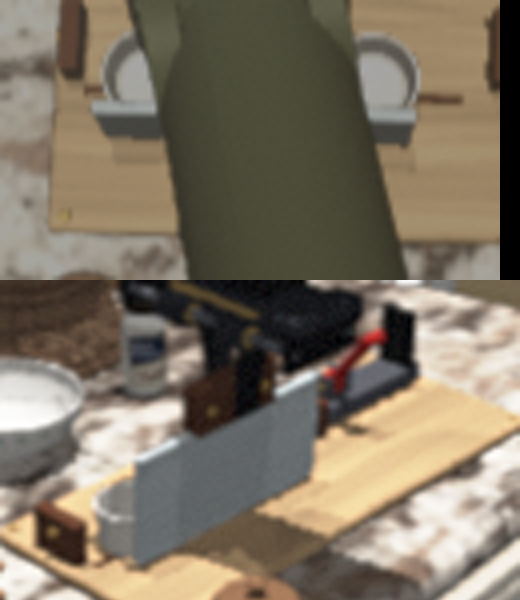

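step_arm(increments=[0,0.28,-0.02,0.001,0,0,0,0.28,-0.02,0.001,0,0,0,0.28,-0.02,0.001,0,0,0,0.28,-0.02,0.001,0,0,0,0.28,-0.02,0,0,0,0,0.28,-0.02,0,0,0,0,0.28,-0.02,0,0,0,0,0.28,-0.02,0,0,0,0,0,0,0,0,0])

```text
time: 11.98
position: [0.4877, 0.0464, 0.1146]
tool_rot: [1.269, 1.173, -1.259]
ft_force: [-1.5, 0.6, -2.6]
grip_width: 0.228
```

```bash
python3 - <<'E'
from h import *
p,R,s=pose(); print(p,w2b(p),s["ft_force"],s["grip_width"])
print("yaw",np.arctan2(R[1,1],R[0,1]),"lean",np.arcsin(R[2,1]), "xax",R[:,0].round(3))
for c in("top","scene"): snap(c,c+"7.png")
A=cv2.resize(cv2.imread("pics/scene7.png")[190:270,240:340],None,fx=5,fy=5,interpolation=cv2.INTER_CUBIC)
B=cv2.resize(cv2.imread("pics/top7.png")[210:255,215:345],None,fx=6,fy=6,interpolation=cv2.INTER_CUBIC)
cv2.imwrite("pics/c7.png",B); cv2.imwrite("pics/c7s.png",A)
g=cv2.cvtColor(cv2.imread("pics/top7.png"),cv2.COLOR_BGR2GRAY)
us=list(range(231,246))+list(range(302,308))
for s_ in(-1,1): print(edge(g,us,228,240,s_,slope=.028))
for c in ("top","scene"):
  for d in ctrl.spot_point(c,"ramekin_1")[:3]:
    print(c,w2b(toworld(c,d["xyz"])).round(4),round(d["score"],2))
E
```

```text
[0.48772208 0.04643286 0.11458896] [-0.03691878  0.00786993  0.11458896] [-1.50243194  0.56201822 -2.59011176] 0.22774489860744812
yaw -0.0747998825605946 lean 0.0038773175353022456 xax [ 0.004  0.004 -1.   ]
(array([3.98518519e-02, 2.19001778e+02]), np.float64(0.6789128641166211), np.int64(19))
(array([3.43816073e-02, 2.22254154e+02]), np.float64(0.17726252700525888), np.int64(18))
top [0.1642 0.218  0.0012] 0.59
top [-0.0234  0.3206  0.0259] 0.56
top [-0.0029  0.0814  0.0135] 0.49
scene [-0.004   0.0837  0.0143] 0.72
```

View pics/c7.png

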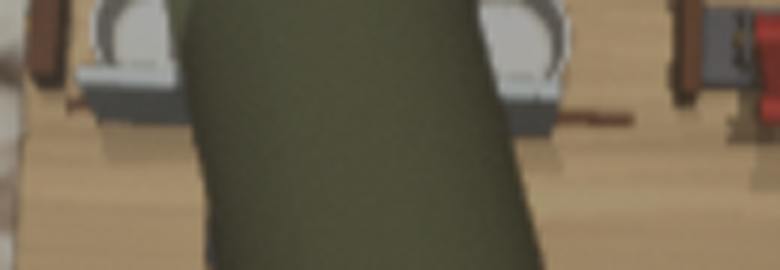

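View pics/c7s.png

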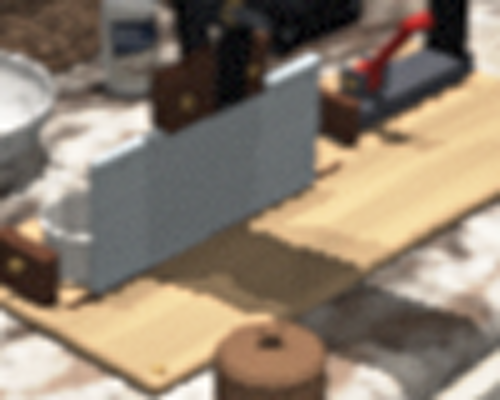

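```bash
python3 - <<'E'
from h import *
p,R,s=pose()
g=cv2.cvtColor(cv2.imread("pics/top7.png"),cv2.COLOR_BGR2GRAY)
g0=cv2.cvtColor(cv2.imread("pics/top0.png"),cv2.COLOR_BGR2GRAY)
for y in (.085,-.085):
  for nm,dx,h in(("bot near",-.004,0),("top near",-.004,.092),("top far",.004,.092)):
    P=p+R[:,0]*(.096-h)+R[:,1]*dx-R[:,2]*y; q=proj("top",P); print(nm,y,q.round(2),w2b(P).round(4))
  u=int(round(q[0])); print(u,"rows219-:",g[219:236,u-1:u+2].mean(1).round())
for y in(.12,-.115):
  q=proj("top",b2w(-.0305,y,.012)); u=int(round(q[0])); print("stripe",q.round(2), g0[222:236,u], g[222:236,u])
  q=proj("scene",b2w(-.0305,y,.012)); u=int(round(q[0]));v=int(q[1]); print("stripe scene",q.round(2), v-6,cv2.imread("pics/scene0.png")[v-6:v+7,u].mean(1).round())
E
```

```text
bot near 0.085 [237.36 230.45] [-0.0402  0.0932  0.019 ]
top near 0.085 [234.   223.82] [-0.0406  0.0929  0.111 ]
top far 0.085 [234.17 220.63] [-0.0326  0.0929  0.1111]
234 rows219-: [132. 125. 148. 160. 139.  98.  73.  69.  69.  69.  71.  93. 111. 114.
 117. 120. 122.]
bot near -0.085 [301.98 232.61] [-0.041  -0.0768  0.0184]
top near -0.085 [303.21 226.13] [-0.0414 -0.0771  0.1104]
top far -0.085 [303.3  222.93] [-0.0334 -0.0771  0.1104]
303 rows219-: [165. 165. 163. 153. 151. 157. 146. 106.  71.  66.  67.  66.  66.  72.
 102. 117. 121.]
stripe [227.69 227.03] [140 139 134 126  99  78 104 124 128 126 124 126 129 130] [158 132 108 101  83  77 107 129 134 131 128 133 136 137]
stripe scene [255.1  250.16] 244 [212. 207. 208. 208. 201. 168. 113. 124. 178. 188. 190. 194. 195.]
stripe [316.47 229.51] [131 133 136 137 134 128 111  84  76 112 127 126 125 129] [137 139 141 143 139 133 115  84  77 116 132 131 129 134]
stripe scene [306.28 223.01] 217 [119. 174. 168. 147. 138. 172. 214. 160. 113. 112. 124. 128. 116.]
```

step_arm(increments=[0,0.07,0,-0.001,0,0,0,0.07,0,-0.001,0,0,0,0.07,0,0,0,0,0,0,0,0,0,0])

```text
time: 12.68
position: [0.4891, 0.0463, 0.1145]
tool_rot: [1.266, 1.175, -1.259]
ft_force: [-2.8, -0.9, -1.1]
grip_width: 0.225
```

```bash
python3 - <<'E'
from h import *
p,R,s=pose(); print(p,w2b(p),s["ft_force"],s["grip_width"])
print("yaw",np.arctan2(R[1,1],R[0,1]))
snap("top","top8.png")
g=cv2.cvtColor(cv2.imread("pics/top8.png"),cv2.COLOR_BGR2GRAY)
for y in (.085,-.085):
    P=p+R[:,0]*(.096-.092)-R[:,1]*.004-R[:,2]*y; q=proj("top",P); u=int(round(q[0])); print(q.round(2),g[219:236,u-1:u+2].mean(1).round())
E
```

```text
[0.4890643  0.04632035 0.11452508] [-0.03557198  0.00785158  0.11452508] [-2.75793042 -0.86201002 -1.08767982] 0.22481511719156905
yaw -0.07267706530505279
[234.04 223.32] [133. 135. 152. 160. 123.  77.  70.  70.  69.  68.  74. 104. 117. 115.
 117. 120. 124.]
[303.23 225.48] [165. 165. 163. 152. 155. 158. 124.  76.  67.  67.  67.  67.  71. 101.
 115. 118. 119.]
```

step_arm(increments=[0,0.05,0,0,0,0,0,0.02,0,0,0,0,0,0,0,0,0,0])

```text
time: 13.1
position: [0.49, 0.0462, 0.1145]
tool_rot: [1.267, 1.174, -1.258]
ft_force: [-1.3, 0.2, -0.9]
grip_width: 0.23
```

```bash
python3 - <<'E'
from h import *
p,R,s=pose(); print(p,w2b(p),s["ft_force"],s["grip_width"])
print("yaw",np.arctan2(R[1,1],R[0,1]))
E
```

```text
[0.49004445 0.04621997 0.11454265] [-0.03458721  0.00781999  0.11454265] [-1.2756475   0.16283175 -0.89050782] 0.23007101562778481
yaw -0.07274921388648235
```

step_arm(increments=[0,-0.5,0,0,0,0,0,-1.5,0,0,0,0,0,-1.5,0,0,0,0,-3,-1,0,0,0,0,-4,0,0,0,0,0,-4,0,0,0,0,0,-1.5,0,0,0,0,0])

```text
time: 13.98
position: [0.4452, 0.0494, 0.2419]
tool_rot: [1.269, 1.171, -1.255]
ft_force: [-0.4, -0.8, -3.6]
grip_width: 0.228
```

```bash
python3 - <<'E'
from h import *
p,R,s=pose(); print(p,s["joint_positions"].round(2))
Rg=Ro.from_rotvec([1.399,.803,-.696]).as_matrix(); pg=np.array([.4670,.3582,.1062])
W=pg-Rg[:,0]*.06+[0,0,.075]; print(W); plan(W,Rg,10)
E
```

```text
[0.44520238 0.04940368 0.24185026] [ 0.17 -0.12 -0.31  1.89 -0.04  1.36 -0.2 ]
[0.43301224 0.35568208 0.2305811 ]
10 x [0.098, -0.175, -3.063, -0.014, 0.004, 0.059] mm 30.7 rad 0.061 mid [0.444 0.203 0.237] end [0.433 0.356 0.231]
```

step_arm(increments=[0.1,-0.17,-3.06,-0.014,0.004,0.059,0.1,-0.17,-3.06,-0.014,0.004,0.059,0.1,-0.17,-3.06,-0.014,0.004,0.059,0.1,-0.17,-3.06,-0.014,0.004,0.059,0.1,-0.17,-3.06,-0.014,0.004,0.059,0.1,-0.17,-3.06,-0.014,0.004,0.059,0.1,-0.17,-3.06,-0.014,0.004,0.059,0.1,-0.17,-3.06,-0.014,0.004,0.059,0.1,-0.17,-3.06,-0.014,0.004,0.059,0.1,-0.17,-3.06,-0.014,0.004,0.059,0,0,0,0,0,0])

```text
time: 15.35
position: [0.4306, 0.3572, 0.2262]
tool_rot: [1.395, 0.813, -0.704]
ft_force: [0.6, -0.4, -2.1]
grip_width: 0.229
```

```bash
python3 - <<'E'
from h import *
p,R,s=pose(); print(p,s["joint_positions"].round(2),s["ft_force"])
for c in("top","scene"): snap(c,c+"9.png")
A=cv2.resize(cv2.imread("pics/scene9.png")[180:280,225:345],None,fx=5,fy=5,interpolation=cv2.INTER_CUBIC)
B=cv2.resize(cv2.imread("pics/top9.png")[200:255,215:345],None,fx=6,fy=6,interpolation=cv2.INTER_CUBIC)
cv2.imwrite("pics/c9.png",B); cv2.imwrite("pics/c9s.png",A)
for c in ("top","scene"):
  for d in ctrl.spot_point(c,"ramekin_1")[:3]:
    print(c,w2b(toworld(c,d["xyz"])).round(4),round(d["score"],2))
E
```

```text
[0.43058704 0.35724121 0.22621908] [ 0.03 -0.22 -0.95  2.06  0.35  0.85 -1.06] [ 0.55528223 -0.35428263 -2.09766187]
top [-0.0025  0.0165  0.016 ] 0.98
top [-0.0023  0.0796  0.0131] 0.84
top [-0.0008 -0.0689  0.0131] 0.63
scene [-0.0004 -0.0632  0.0134] 0.83
scene [-0.0004  0.0854  0.0127] 0.5
scene [0.0016 0.0197 0.012 ] 0.49
```

View pics/c9.png

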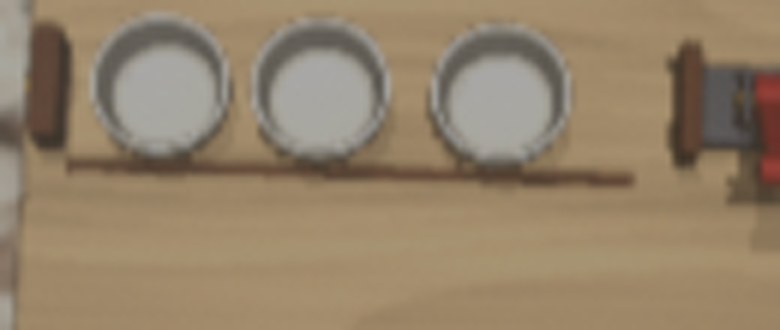

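View pics/c9s.png

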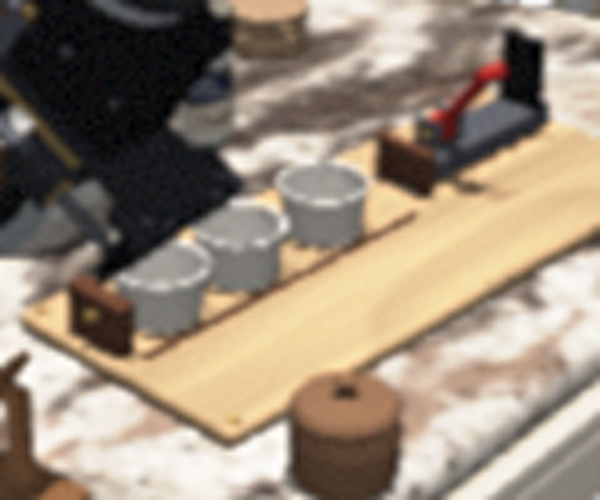

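```bash
python3 - <<'E'
from h import *
from scipy.optimize import least_squares
for cam_ in("top","scene"):
  for d in ctrl.silhouettes(cam_,"ramekin_1")[:3]:
    m=np.array(d["pixels"]).astype(np.uint8)
    ys,xs=np.nonzero(m); print(cam_,round(d["score"],2),len(xs),xs.min(),xs.max(),ys.min(),ys.max(),end=" ")
    if cam_=="top":
      cs,_=cv2.findContours(m,cv2.RETR_EXTERNAL,cv2.CHAIN_APPROX_NONE); c=max(cs,key=len)[:,0]
      (ex,ey),ax,_=cv2.fitEllipse(c.astype(np.float32)); w=ray("top",ex,ey,.049); print("ell",(ex,ey),ax,w2b(w).round(4))
    else: print()
# rim edges from gray profile, compare with prediction
im=cv2.imread("pics/top9.png"); g=cv2.cvtColor(im,cv2.COLOR_BGR2GRAY)
for y in(.081,.0157,-.066):
  th=np.linspace(0,2*np.pi,100)
  q=np.array([proj("top",b2w(.0305*np.cos(t),y+.0305*np.sin(t),.049)) for t in th])
  print("pred y",y,"u",q[:,0].min().round(1),q[:,0].max().round(1),"v",q[:,1].min().round(2),q[:,1].max().round(2))
  u=int(round(q[q[:,1].argmax(),0])); v=int(q[:,1].max()); print(u,"v from",v-5,g[v-5:v+6,u-1:u+2].mean(1).round())
  u=int(round(q[q[:,1].argmin(),0])); v=int(q[:,1].min()); print(u,"v from",v-5,g[v-5:v+6,u-1:u+2].mean(1).round())
E
```

```text
top 0.95 444 230 253 202 224 ell (241.32749938964844, 212.91278076171875) (22.307384490966797, 23.515546798706055) [0.0007 0.0821 0.049 ]
top 0.93 426 287 309 204 226 ell (297.98016357421875, 214.83230590820312) (22.362945556640625, 22.465839385986328) [-0.0002 -0.0646  0.049 ]
top 0.64 470 257 281 203 225 ell (268.7254638671875, 214.02911376953125) (22.57111358642578, 24.648571014404297) [-0.0002  0.0111  0.049 ]
scene 0.83 268 248 265 228 247 
scene 0.6 189 265 279 222 237 
scene 0.58 218 281 297 213 228 
pred y 0.081 u 230.0 253.5 v 201.75 224.76
242 v from 219 [167. 167. 167. 165. 151. 146. 121.  83.  71.  75. 107.]
242 v from 196 [147. 147. 148. 146. 143. 144. 154. 131. 100.  95.  97.]
pred y 0.0157 u 255.2 278.7 v 202.44 225.47
267 v from 220 [167. 167. 167. 164. 149. 125.  95.  70.  71.  97. 119.]
267 v from 197 [143. 147. 148. 149. 146. 135. 139. 120.  97.  95.  98.]
pred y -0.066 u 286.7 310.3 v 203.3 226.36
299 v from 221 [167. 167. 166. 163. 150. 119.  86.  72.  70.  94. 117.]
299 v from 198 [144. 146. 146. 146. 143. 135. 140. 120.  97.  94. 100.]
```

```bash
cat >> h.py <<'E'
Rg=Ro.from_rotvec([1.399,.803,-.696]).as_matrix(); pg=np.array([.4670,.3582,.1062])+Rg[:,2]*.004
E
python3 - <<'E'
from h import *
p,R,s=pose()
plan(pg-Rg[:,0]*.05+Rg[:,1]*.005,Rg,6)
E
```

```text
6 x [1.156, -0.608, 0.035, -0.001, 0.0, 0.002] mm 13.1 rad 0.002 mid [0.438 0.353 0.189] end [0.443 0.352 0.15 ]
```

step_arm(increments=[1.15,-0.61,0.04,-0.001,0,0.002,1.15,-0.61,0.04,-0.001,0,0.002,1.15,-0.61,0.04,-0.001,0,0.002,1.15,-0.61,0.04,-0.001,0,0.002,1.15,-0.61,0.04,-0.001,0,0.002,1.15,-0.61,0.04,-0.001,0,0.002,0,0,0,0,0,0])

```text
time: 16.52
position: [0.4417, 0.3522, 0.1485]
tool_rot: [1.396, 0.803, -0.698]
ft_force: [0.2, -0.7, -2.5]
grip_width: 0.225
```

```bash
python3 - <<'E'
from h import *
p,R,s=pose(); print(p,s["ft_force"]); print("err",(Rg.T@(p-pg)).round(4),Ro.from_matrix(R.T@Rg).as_rotvec().round(3))
plan(pg-Rg[:,0]*.006+Rg[:,1]*.003,Rg,5)
E
```

```text
[0.44166183 0.35223231 0.14845602] [ 0.24688866 -0.68643346 -2.48645633]
err [-0.0494  0.0028  0.0001] [0.002 0.002 0.001]
5 x [0.868, 0.004, -0.003, 0.0, 0.0, 0.0] mm 8.7 rad 0.001 mid [0.452 0.353 0.134] end [0.466 0.354 0.113]
```

step_arm(increments=[0.87,0,0,0,0,0,0.87,0,0,0,0,0,0.87,0,0,0,0,0,0.87,0,0,0,0,0,0.8,0,0,0,0,0,0,0,0,0,0,0])

```text
time: 17.27
position: [0.4668, 0.3548, 0.115]
tool_rot: [1.398, 0.802, -0.696]
ft_force: [-0.1, -0.3, -2.8]
grip_width: 0.225
```

```bash
python3 - <<'E'
from h import *
p,R,s=pose(); print(p,s["ft_force"]); print("err",(Rg.T@(p-pg)).round(4),Ro.from_matrix(R.T@Rg).as_rotvec().round(3))
for c in("top","scene"): snap(c,c+"10.png")
a=cv2.imread("pics/scene10.png")[200:320,150:310];b=cv2.imread("pics/top10.png")[170:290,60:220]
cv2.imwrite("pics/g10.png",np.hstack([cv2.resize(a,(400,300),interpolation=cv2.INTER_CUBIC),cv2.resize(b,(400,300),interpolation=cv2.INTER_CUBIC)]))
E
```

```text
[0.4668067  0.35483488 0.1150445 ] [-0.11541416 -0.34790439 -2.81801139]
err [-0.0075  0.0047 -0.0006] [ 0.001  0.001 -0.001]
```

View pics/g10.png

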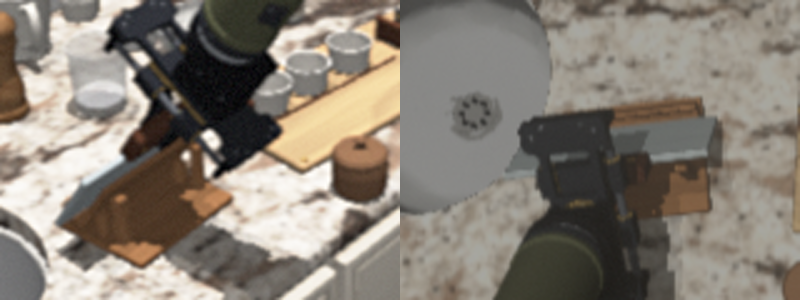

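step_arm(increments=[0.25,-0.1,0,0,0,0,0.25,-0.1,0,0,0,0,0.15,-0.05,0,0,0,0,0,0,0,0,0,0])

```text
time: 17.88
position: [0.4684, 0.3551, 0.1086]
tool_rot: [1.398, 0.801, -0.695]
ft_force: [0.1, 0.1, -1.5]
grip_width: 0.229
```

```bash
python3 - <<'E'
from h import *
p,R,s=pose(); print(p,s["ft_force"],R.T@s["ft_force"]); print("err",(Rg.T@(p-pg)).round(4))
E
```

```text
[0.46835706 0.35511343 0.10859863] [ 0.10896036  0.13201341 -1.4646875 ] [ 1.2711528  -0.73658944 -0.12734176]
err [-0.0013  0.0023 -0.0008]
```

step_arm(increments=[0.12,-0.05,0,0,0,0,0.1,-0.05,0,0,0,0,0,0,0,0,0,0])

```text
time: 18.25
position: [0.4688, 0.3552, 0.1073]
tool_rot: [1.398, 0.799, -0.694]
ft_force: [-6.4, -4.5, 7.1]
grip_width: 0.225
```

```bash
python3 - <<'E'
from h import *
p,R,s=pose(); print(p,s["ft_force"],R.T@s["ft_force"]); print("err",(Rg.T@(p-pg)).round(4))
E
```

```text
[0.46883345 0.3552222  0.10730716] [-6.42564317 -4.48219973  7.12101945] [-9.68400055 -1.47937371  4.01491087]
err [ 0.      0.0019 -0.0009]
```

Contact on the ledge. Release.

step_arm(increments=[0,0,0,0,0,0,0,0,0,0,0,0,0,0,0,0,0,0,0,0,0,0,0,0], fingers=60)

```text
time: 18.75
position: [0.4691, 0.3553, 0.1066]
tool_rot: [1.399, 0.801, -0.694]
ft_force: [0.3, 0.2, 0.3]
grip_width: 0.561
```

step_arm(increments=[-1.5,0,0,0,0,0,-2,0,0,0,0,0,-3,0,0,0,0,0,-3,0,0,0,0,0])

```text
time: 19.25
position: [0.4144, 0.3512, 0.1852]
tool_rot: [1.398, 0.8, -0.694]
ft_force: [0.8, -0.0, -0.4]
grip_width: 0.598
```

```bash
python3 - <<'E'
from h import *
p,R,s=pose(); print(p,s["joint_positions"].round(2))
P=b2w(-.01,-.05,.33); plan(P,tilt(BY,0),10)
for c in("top","scene"): snap(c,c+"11.png")
a=cv2.imread("pics/scene11.png")[200:320,150:310];b=cv2.imread("pics/top11.png")[170:290,60:220]
cv2.imwrite("pics/g11.png",np.hstack([cv2.resize(a,(400,300),interpolation=cv2.INTER_CUBIC),cv2.resize(b,(400,300),interpolation=cv2.INTER_CUBIC)]))
E
```

```text
[0.41437703 0.35120653 0.18521403] [ 0.1  -0.24 -1.05  2.14  0.38  0.77 -1.13]
10 x [-1.102, 1.376, 3.638, 0.014, -0.004, -0.061] mm 40.4 rad 0.062 mid [0.458 0.171 0.265] end [ 0.511 -0.013  0.33 ]
```

View pics/g11.png

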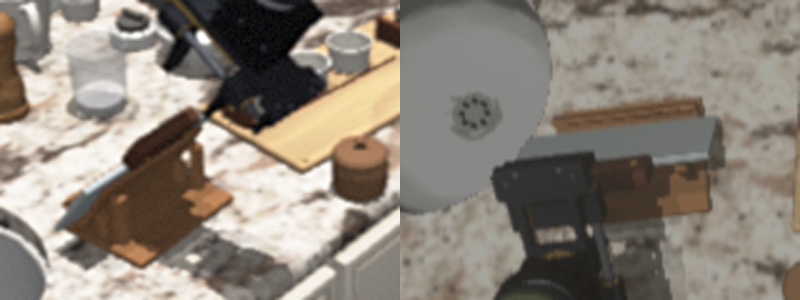

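step_arm(increments=[-1.1,1.38,3.64,0.014,-0.004,-0.061,-1.1,1.38,3.64,0.014,-0.004,-0.061,-1.1,1.38,3.64,0.014,-0.004,-0.061,-1.1,1.38,3.64,0.014,-0.004,-0.061,-1.1,1.38,3.64,0.014,-0.004,-0.061,-1.1,1.38,3.64,0.014,-0.004,-0.061,-1.1,1.38,3.64,0.014,-0.004,-0.061,-1.1,1.38,3.64,0.014,-0.004,-0.061,-1.1,1.38,3.64,0.014,-0.004,-0.061,-1.1,1.38,3.64,0.014,-0.004,-0.061], fingers=0, force=20)

```text
time: 20.6
position: [0.5127, -0.0154, 0.3278]
tool_rot: [1.255, 1.181, -1.268]
ft_force: [-0.4, 0.0, 0.1]
grip_width: 0.004
```

```bash
python3 - <<'E'
from h import *
p,R,s=pose(); print(p,s["joint_positions"].round(2),s["grip_width"])
plan(b2w(0,-.325,.20),tilt(BY,0),8)
E
```

```text
[ 0.51267497 -0.01540905  0.3278045 ] [ 0.04  0.01 -0.07  1.6   0.    1.54 -0.09] 0.0037725392488080546
8 x [1.601, 0.103, 3.41, 0.0, 0.0, 0.001] mm 37.7 rad 0.001 mid [ 0.507 -0.152  0.264] end [ 0.501 -0.288  0.2  ]
```

step_arm(increments=[1.6,0.1,3.41,0,0,0,1.6,0.1,3.41,0,0,0,1.6,0.1,3.41,0,0,0,1.6,0.1,3.41,0,0,0,1.6,0.1,3.41,0,0,0,1.6,0.1,3.41,0,0,0,1.6,0.1,3.41,0,0,0,1.6,0.1,3.41,0,0,0,0,0,0,0,0,0])

```text
time: 21.72
position: [0.4983, -0.2895, 0.1971]
tool_rot: [1.258, 1.181, -1.272]
ft_force: [-0.6, -0.2, -0.4]
grip_width: 0.004
```

```bash
python3 - <<'E'
from h import *
p,R,s=pose(); print(p,w2b(p),s["joint_positions"].round(2))
for c in("top","scene"): snap(c,c+"12.png")
for n in("straightedge","end_stop_fin","cam_lever_tip","rest_seat"):
  for c in("top","scene"):
    for d in ctrl.spot_point(c,n)[:1]: w=toworld(c,d["xyz"]); print(n,c,w.round(4),w2b(w).round(4),round(d["score"],2))
plan(b2w(0,-.325,.052),tilt(BY,0),5)
E
```

```text
[ 0.49829854 -0.2895066   0.19711234] [-0.00287166 -0.32650706  0.19711234] [ 0.32  0.18  0.18  1.67 -0.03  1.3   0.43]
straightedge top [0.523  0.3604 0.0293] [-0.0237  0.3235  0.0293] 0.95
straightedge scene [0.5245 0.3656 0.029 ] [-0.0226  0.3288  0.029 ] 0.55
end_stop_fin top [ 0.5029 -0.2345  0.0857] [-0.0021 -0.2713  0.0857] 0.72
end_stop_fin scene [ 0.5033 -0.2348  0.0855] [-0.0017 -0.2715  0.0855] 0.57
cam_lever_tip top [ 0.519  -0.0304  0.0141] [-0.0003 -0.0666  0.0141] 0.43
cam_lever_tip scene [ 0.4654 -0.1416  0.0996] [-0.046  -0.1812  0.0996] 0.38
rest_seat top [0.5202 0.358  0.0247] [-0.0263  0.321   0.0247] 0.73
rest_seat scene [0.5202 0.3561 0.0278] [-0.0262  0.319   0.0278] 0.74
5 x [2.982, 0.008, 0.058, 0.001, -0.0, 0.001] mm 29.8 rad 0.001 mid [ 0.501 -0.286  0.141] end [ 0.501 -0.288  0.052]
```

View pics/scene12.png

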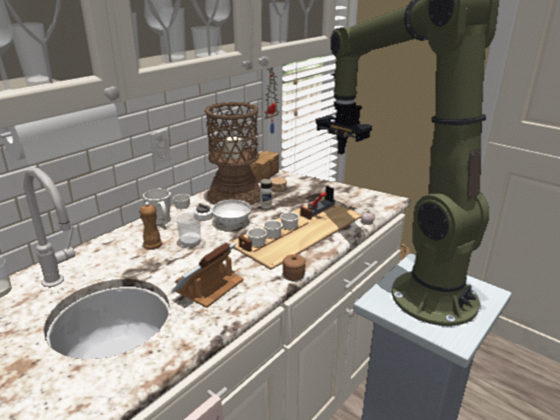

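View pics/top12.png

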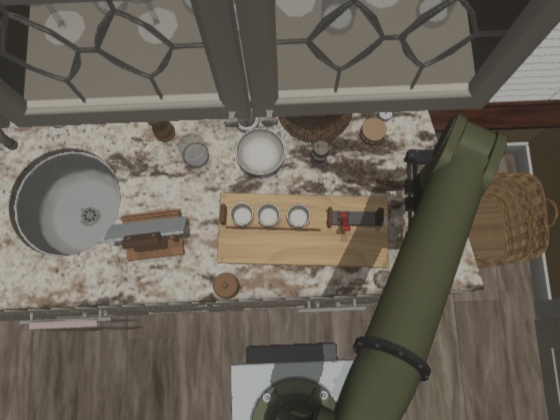

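step_arm(increments=[2.95,0.06,0.06,0,0,0,2.95,0.06,0.06,0,0,0,2.95,0,0.06,0,0,0,2.95,0,0.06,0,0,0,2.7,0,0.06,0,0,0,0,0,-1.5,0,0,0,0,0,-1,0,0,0])

```text
time: 23.1
position: [0.5042, -0.2623, 0.0568]
tool_rot: [1.257, 1.18, -1.26]
ft_force: [0.3, 0.6, 0.8]
grip_width: 0.006
```

```bash
python3 - <<'E'
from h import *
p,R,s=pose(); print(p,w2b(p),s["ft_force"])
plan(b2w(0,-.296,.052),tilt(BY,0),2)
for c in("top","scene"): snap(c,c+"13.png")
a=cv2.imread("pics/scene13.png")[160:250,280:400];b=cv2.imread("pics/top13.png")[180:280,300:420]
cv2.imwrite("pics/g13.png",np.hstack([cv2.resize(a,(400,300),interpolation=cv2.INTER_CUBIC),cv2.resize(b,(360,300),interpolation=cv2.INTER_CUBIC)]))
E
```

```text
[ 0.50417638 -0.26229534  0.05678559] [ 0.00108856 -0.29895134  0.05678559] [0.31849786 0.64604853 0.83217529]
2 x [0.24, -0.053, -0.148, 0.002, -0.0, 0.002] mm 2.9 rad 0.002 mid [ 0.504 -0.261  0.054] end [ 0.503 -0.259  0.052]
```

View pics/g13.png

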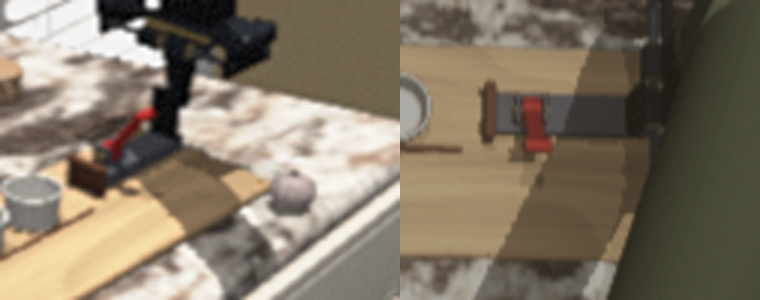

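step_arm(increments=[0.1,-0.05,-0.6,0.001,0,0,0.1,-0.05,-0.6,0.001,0,0,0,0,-0.6,0,0,0,0,0,-0.6,0,0,0,0,0,-0.6,0,0,0,0,0,-0.6,0,0,0,0,0,-0.6,0,0,0,0,0,-0.5,0,0,0])

```text
time: 24.2
position: [0.5056, -0.2164, 0.0537]
tool_rot: [1.259, 1.179, -1.263]
ft_force: [1.0, -1.7, 0.9]
grip_width: 0.004
```

```bash
python3 - <<'E'
from h import *
p,R,s=pose(); print(p,w2b(p),s["ft_force"],np.arctan2(R[1,1],R[0,1]))
snap("top","top14.png");b=cv2.imread("pics/top14.png")[180:280,210:400]
cv2.imwrite("pics/g14.png",cv2.resize(b,(760,400),interpolation=cv2.INTER_CUBIC))
E
```

```text
[ 0.50555078 -0.21635927  0.05371515] [-0.00075331 -0.25303164  0.05371515] [ 0.95609223 -1.66104922  0.94396703] -0.06937379469772748
```

View pics/g14.png

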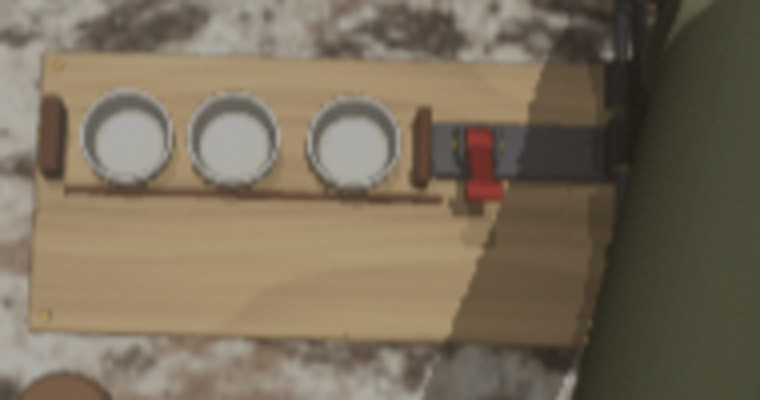

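step_arm(increments=[0,0,-0.3,0,0,0,0,0,-0.3,0,0,0,0,0,-0.3,0,0,0,0,0,-0.3,0,0,0,0,0,-0.3,0,0,0,0,0,-0.3,0,0,0,0,0,-0.3,0,0,0,0,0,-0.3,0,0,0,0,0,-0.3,0,0,0,0,0,-0.3,0,0,0,0,0,-0.3,0,0,0,0,0,-0.2,0,0,0])

```text
time: 25.75
position: [0.5077, -0.1818, 0.0536]
tool_rot: [1.259, 1.18, -1.263]
ft_force: [1.0, -2.3, -2.4]
grip_width: 0.003
```

```bash
python3 - <<'E'
from h import *
p,R,s=pose(); print(p,w2b(p),s["ft_force"],np.arctan2(R[1,1],R[0,1]))
snap("top","top15.png");b=cv2.imread("pics/top15.png")[180:280,210:400]
cv2.imwrite("pics/g15.png",cv2.resize(b,(760,400),interpolation=cv2.INTER_CUBIC))
E
```

```text
[ 0.5077153  -0.18177783  0.05364179] [-0.00101282 -0.21838349  0.05364179] [ 0.96975504 -2.32340131 -2.39913568] -0.06959019234737897
```

View pics/g15.png

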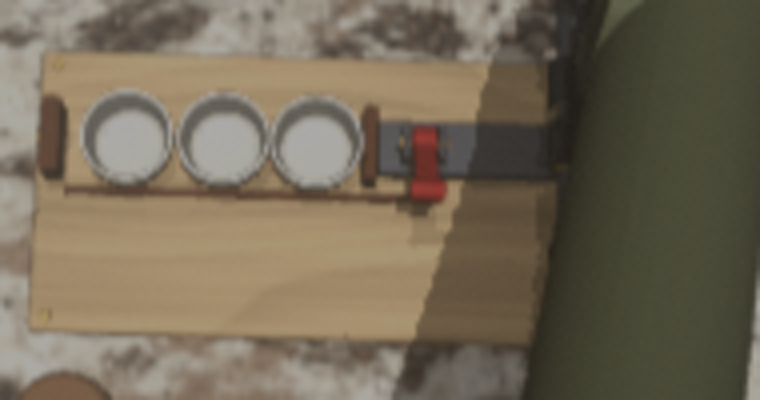

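step_arm(increments=[0,0.02,-0.25,0,0,0,0,0.02,-0.25,0,0,0,0,0.02,-0.25,0,0,0,0,0.02,-0.2,0,0,0,0,0,-0.05,0,0,0])

```text
time: 26.42
position: [0.5088, -0.1718, 0.0536]
tool_rot: [1.258, 1.181, -1.264]
ft_force: [-2.3, -4.4, -0.1]
grip_width: 0.004
```

```bash
python3 - <<'E'
from h import *
p,R,s=pose(); print(p,w2b(p),s["ft_force"])
E
```

```text
[ 0.50876769 -0.1718274   0.05360482] [-0.00065896 -0.20838382  0.05360482] [-2.34691049 -4.44955315 -0.10275375]
```

step_arm(increments=[0,0,-0.1,0,0,0,0,0,-0.1,0,0,0])

```text
time: 26.68
position: [0.5089, -0.1701, 0.0536]
tool_rot: [1.258, 1.18, -1.264]
ft_force: [-2.7, -4.7, 1.4]
grip_width: 0.006
```

```bash
python3 - <<'E'
from h import *
p,R,s=pose(); print(p,w2b(p),s["ft_force"])
snap("top","top16.png");b=cv2.imread("pics/top16.png")[180:280,210:400]
cv2.imwrite("pics/g16.png",cv2.resize(b,(760,400),interpolation=cv2.INTER_CUBIC))
E
```

```text
[ 0.50885226 -0.1701097   0.05358722] [-0.00069474 -0.20666442  0.05358722] [-2.68351457 -4.73126615  1.36522628]
```

View pics/g16.png

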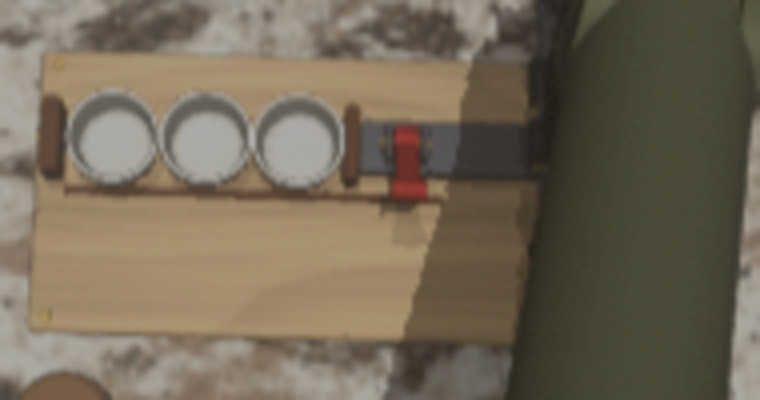

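step_arm(increments=[0,0,-0.08,0,0,0,0,0,-0.05,0,0,0])

```text
time: 26.98
position: [0.5091, -0.1688, 0.0536]
tool_rot: [1.258, 1.18, -1.264]
ft_force: [-3.0, -3.8, 0.9]
grip_width: 0.007
```

step_arm(increments=[0,0,-0.06,0,0,0,0,0,-0.04,0,0,0])

```text
time: 27.22
position: [0.5092, -0.1677, 0.0536]
tool_rot: [1.258, 1.18, -1.264]
ft_force: [-3.3, -3.5, 1.2]
grip_width: 0.003
```

```bash
python3 - <<'E'
from h import *
p,R,s=pose(); print(p,w2b(p),s["ft_force"])
E
```

```text
[ 0.509163   -0.16774192  0.05361421] [-0.00055037 -0.20428069  0.05361421] [-3.34578411 -3.49336718  1.20312808]
```

step_arm(increments=[0,0,-0.08,0,0,0,0,0,-0.06,0,0,0])

```text
time: 27.48
position: [0.5092, -0.1664, 0.0536]
tool_rot: [1.258, 1.18, -1.264]
ft_force: [-2.8, -4.7, 0.3]
grip_width: 0.003
```

```bash
python3 - <<'E'
from h import *
p,R,s=pose(); print(p,w2b(p),s["ft_force"])
snap("top","top17.png");b=cv2.imread("pics/top17.png")[195:240,215:325]
cv2.imwrite("pics/g17.png",cv2.resize(b,None,fx=7,fy=7,interpolation=cv2.INTER_CUBIC))
E
```

```text
[ 0.50924006 -0.16636959  0.05359747] [-0.00056949 -0.20290633  0.05359747] [-2.78482701 -4.67362526  0.28298836]
```

View pics/g17.png

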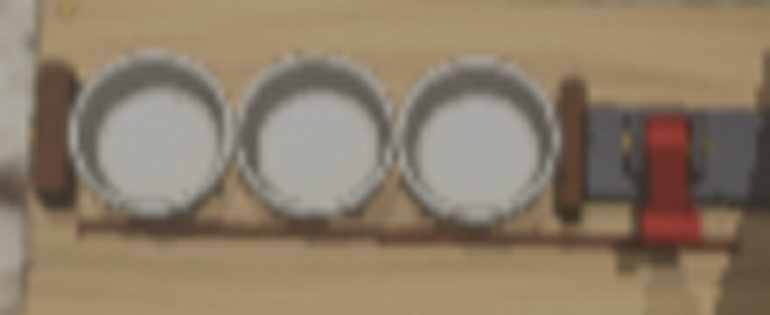

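step_arm(increments=[0,0,-0.06,0,0,0,0,0,-0.06,0,0,0])

```text
time: 27.78
position: [0.5093, -0.1657, 0.0536]
tool_rot: [1.258, 1.179, -1.264]
ft_force: [-2.8, -5.6, -0.1]
grip_width: 0.004
```

step_arm(increments=[0,0,-0.05,0,0,0,0,0,-0.05,0,0,0])

```text
time: 28.02
position: [0.5093, -0.1654, 0.0536]
tool_rot: [1.258, 1.178, -1.265]
ft_force: [-3.3, -6.9, -0.9]
grip_width: 0.005
```

step_arm(increments=[0,0,-0.05,0,0,0,0,0,-0.05,0,0,0])

```text
time: 28.28
position: [0.5093, -0.1652, 0.0536]
tool_rot: [1.258, 1.177, -1.266]
ft_force: [-4.1, -7.7, -0.5]
grip_width: 0.005
```

step_arm(increments=[0,0,-0.06,0,0,0,0,0,-0.06,0,0,0,0,0,0,0,0,0])

```text
time: 28.65
position: [0.5094, -0.1649, 0.0537]
tool_rot: [1.257, 1.176, -1.266]
ft_force: [-3.0, -9.9, -1.5]
grip_width: 0.001
```

```bash
python3 - <<'E'
from h import *
p,R,s=pose(); print(p,w2b(p),s["ft_force"])
snap("top","top18.png");b=cv2.imread("pics/top18.png")[195:240,215:325]
cv2.imwrite("pics/g18.png",cv2.resize(b,None,fx=7,fy=7,interpolation=cv2.INTER_CUBIC))
snap("scene","scene18.png");b=cv2.imread("pics/scene18.png")[180:260,230:350]
cv2.imwrite("pics/g18s.png",cv2.resize(b,None,fx=6,fy=6,interpolation=cv2.INTER_CUBIC))
E
```

```text
[ 0.50936117 -0.16492053  0.05367251] [-0.00055002 -0.20145235  0.05367251] [-2.98381892 -9.94985419 -1.48691347]
```

View pics/g18.png

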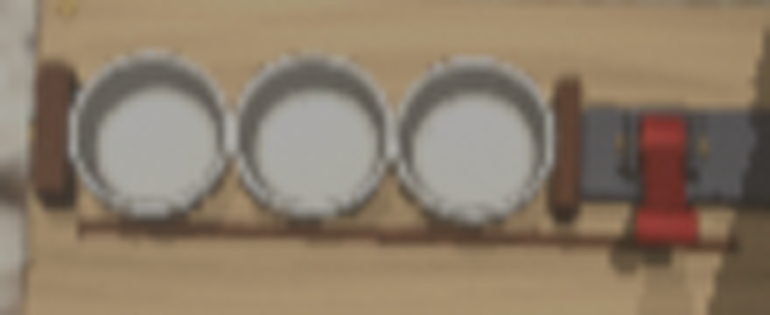

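View pics/g18s.png

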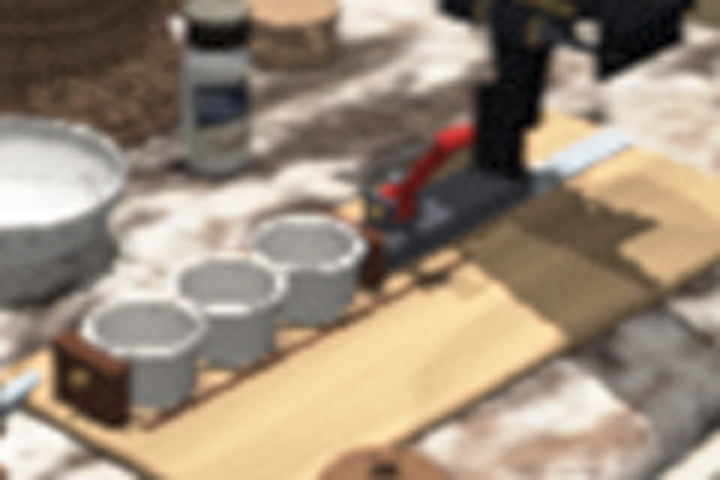

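step_arm(increments=[0,0,0.5,0,0,0,0,0,1.5,0,0,0,-2,0,0.5,0,0,0,-4,0,0,0,0,0,-4,0,0,0,0,0,-3,0,0,0,0,0])

```text
time: 29.5
position: [0.5101, -0.1868, 0.186]
tool_rot: [1.26, 1.178, -1.26]
ft_force: [-0.7, 0.6, -1.1]
grip_width: 0.007
```

```bash
python3 - <<'E'
from h import *
p,R,s=pose(); print(p,w2b(p),s["joint_positions"].round(2))
plan(b2w(-.105,-.097,.17),tilt(BY,0),6)
plan(b2w(-.105,-.097,.085),tilt(BY,0),4,b2w(-.105,-.097,.17),tilt(BY,0))
E
```

```text
[ 0.51007799 -0.18682283  0.1859809 ] [ 0.00169694 -0.22325088  0.1859809 ] [ 0.19  0.12  0.12  1.77 -0.02  1.26  0.25]
6 x [0.269, -1.777, -2.105, 0.0, -0.0, 0.0] mm 27.7 rad 0.0 mid [ 0.461 -0.12   0.178] end [ 0.412 -0.053  0.17 ]
4 x [2.125, 0.0, 0.0, 0.0, 0.0, 0.0] mm 21.2 rad 0.0 mid [ 0.412 -0.053  0.128] end [ 0.412 -0.053  0.085]
```

step_arm(increments=[0.27,-1.53,-2.1,0,0,0,0.27,-1.53,-2.1,0,0,0,0.27,-1.53,-2.1,0,0,0,0.27,-1.53,-2.1,0,0,0,0.27,-1.53,-2.1,0,0,0,0.27,-1.53,-2.1,0,0,0])

```text
time: 30.25
position: [0.4262, -0.0537, 0.1683]
tool_rot: [1.26, 1.18, -1.261]
ft_force: [0.8, -0.2, -0.2]
grip_width: 0.006
```

```bash
python3 - <<'E'
from h import *
p,R,s=pose(); print(p,w2b(p),s["joint_positions"].round(2))
for c in("top","scene"): snap(c,c+"19.png")
for n in("end_stop_fin","cam_lever_tip"):
  for c in("top","scene"):
    for d in ctrl.spot_point(c,n)[:2]: w=toworld(c,d["xyz"]); print(n,c,w2b(w).round(4),round(d["score"],2))
b=cv2.imread("pics/scene19.png")[160:260,230:350]
cv2.imwrite("pics/g19s.png",cv2.resize(b,None,fx=6,fy=6,interpolation=cv2.INTER_CUBIC))
E
```

```text
[ 0.42615418 -0.05369672  0.1683276 ] [-0.09133255 -0.09632066  0.1683276 ] [ 0.08 -0.11 -0.01  2.03 -0.    1.22 -0.  ]
end_stop_fin top [ 0.1649 -0.1181  0.0024] 0.61
end_stop_fin scene [ 0.0007 -0.1816  0.0873] 0.89
cam_lever_tip scene [-0.046  -0.0901  0.104 ] 0.64
cam_lever_tip scene [-0.0013  0.0396  0.0077] 0.24
```

View pics/g19s.png

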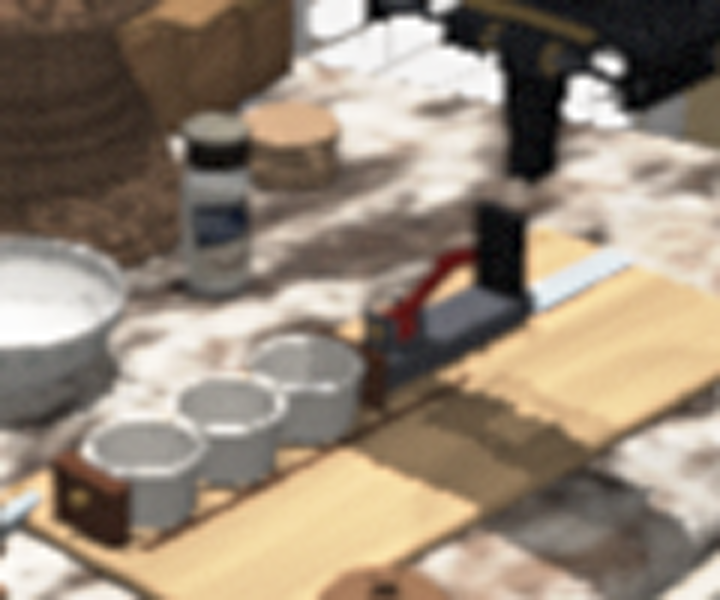

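step_arm(increments=[2.5,0,0,0,0,0,3,0,-0.1,0,0,0,2.8,0,-0.1,0,0,0,0,0,0,0,0,0])

```text
time: 31.05
position: [0.4243, -0.0533, 0.0833]
tool_rot: [1.258, 1.182, -1.267]
ft_force: [0.1, 0.5, 0.3]
grip_width: 0.003
```

```bash
python3 - <<'E'
from h import *
p,R,s=pose(); print(p,w2b(p),s["ft_force"])
E
```

```text
[ 0.42434122 -0.05334385  0.08334705] [-0.09316576 -0.09609546  0.08334705] [0.12825642 0.49985859 0.34972457]
```

step_arm(increments=[0,0.8,-0.04,0,0,0,0,0.8,-0.04,0,0,0,0,0.8,-0.04,0,0,0,0,0.7,0,0,0,0,0,0.7,0,0,0,0,0,0.7,0,0,0,0,0,0.7,0,0,0,0,0,0.7,0,0,0,0,0,0.7,0,0,0,0])

```text
time: 32.17
position: [0.4923, -0.0563, 0.0847]
tool_rot: [1.259, 1.179, -1.263]
ft_force: [-0.6, -0.4, -0.3]
grip_width: 0.002
```

```bash
python3 - <<'E'
from h import *
p,R,s=pose(); print(p,w2b(p),s["ft_force"])
for c in("top","scene"): snap(c,c+"20.png")
b=cv2.imread("pics/scene20.png")[160:260,230:350]
cv2.imwrite("pics/g20s.png",cv2.resize(b,None,fx=6,fy=6,interpolation=cv2.INTER_CUBIC))
E
```

```text
[ 0.49226225 -0.05627441  0.08473244] [-0.02520609 -0.09426826  0.08473244] [-0.56588418 -0.35276814 -0.29554022]
```

View pics/g20s.png

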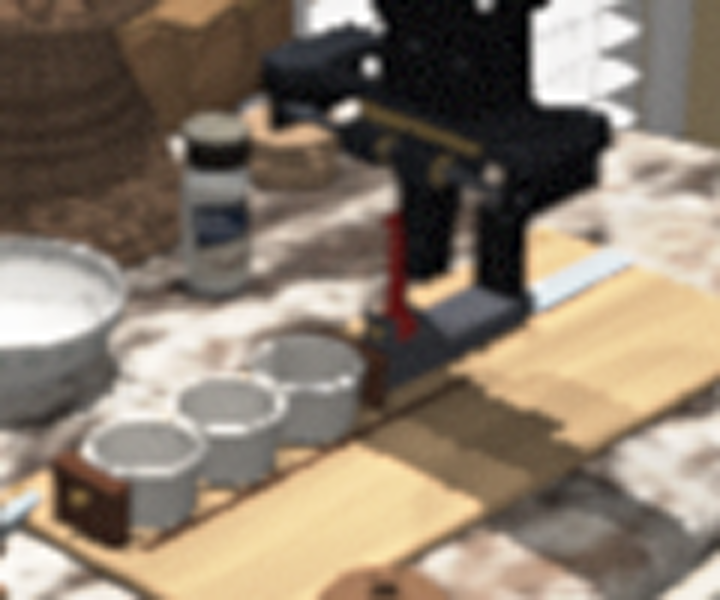

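step_arm(increments=[0,0.6,0,0,0,0,0,0.6,0,0,0,0,0,0.6,0,0,0,0,0,0.6,0,0,0,0,0,0.6,0,0,0,0,0,0.6,0,0,0,0,0,0,0,0,0,0])

```text
time: 33.15
position: [0.528, -0.0588, 0.0845]
tool_rot: [1.259, 1.179, -1.263]
ft_force: [-0.5, -0.4, -0.6]
grip_width: 0.005
```

```bash
python3 - <<'E'
from h import *
p,R,s=pose(); print(p,w2b(p),s["ft_force"])
for c in("top","scene"): snap(c,c+"21.png")
b=cv2.imread("pics/scene21.png")[160:260,230:350]
cv2.imwrite("pics/g21s.png",cv2.resize(b,None,fx=6,fy=6,interpolation=cv2.INTER_CUBIC))
E
```

```text
[ 0.52801688 -0.05876861  0.08452808] [ 0.01063542 -0.09425557  0.08452808] [-0.48618609 -0.3676427  -0.62113671]
```

View pics/g21s.png

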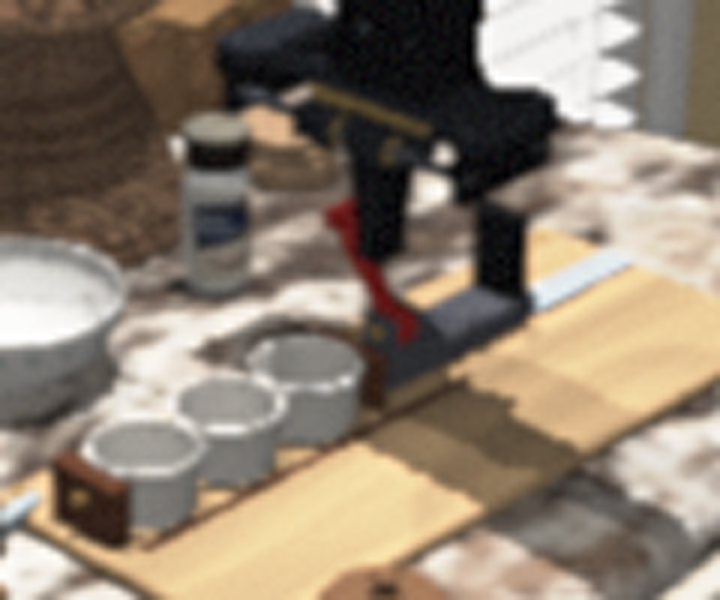

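step_arm(increments=[0,-1,0,0,0,0,0,-3,0,0,0,0,0,-2,0,0,0,0,-3,0,0,0,0,0,-4,0,0,0,0,0,-4,0,0,0,0,0,-4,0,1,0,0,0,-3,0,4,0,0,0,0,0,5,0,0,0,0,0,5,0,0,0,0,0,5,0,0,0,0,0,4,0,0,0])

```text
time: 34.75
position: [0.4504, -0.2959, 0.2647]
tool_rot: [1.26, 1.179, -1.264]
ft_force: [-0.2, -0.5, 0.3]
grip_width: 0.004
```

```bash
python3 - <<'E'
from h import *
p,R,s=pose(); print(p,w2b(p),s["ft_force"])
for c in("top","scene"): snap(c,c+"22.png")
for n in("end_stop_fin","cam_lever_tip","straightedge","rest_seat","salt_cellar","garlic"):
  for c in("top","scene"):
    for d in ctrl.spot_point(c,n)[:2]: w=toworld(c,d["xyz"]); print(n,c,w.round(4),w2b(w).round(4),round(d["score"],2))
for d in ctrl.silhouettes("top","ramekin_1")[:3]:
    m=np.array(d["pixels"]).astype(np.uint8)
    cs,_=cv2.findContours(m,cv2.RETR_EXTERNAL,cv2.CHAIN_APPROX_NONE); c=max(cs,key=len)[:,0]
    (ex,ey),ax,_=cv2.fitEllipse(c.astype(np.float32)); w=ray("top",ex,ey,.049); print("ell",ax,w2b(w).round(4))
b=cv2.imread("pics/scene22.png")[175:255,230:350]; t=cv2.imread("pics/top22.png")[190:245,210:340]
cv2.imwrite("pics/g22s.png",cv2.resize(b,None,fx=6,fy=6,interpolation=cv2.INTER_CUBIC));cv2.imwrite("pics/g22t.png",cv2.resize(t,None,fx=6,fy=6,interpolation=cv2.INTER_CUBIC))
E
```

```text
[ 0.45041719 -0.29593454  0.26468911] [-0.05018616 -0.33626822  0.26468911] [-0.21944452 -0.47855098  0.2575227 ]
end_stop_fin top [ 0.5084 -0.148   0.0869] [-0.0027 -0.1846  0.0869] 0.97
end_stop_fin scene [ 0.513  -0.147   0.0853] [ 0.0018 -0.1833  0.0853] 0.95
cam_lever_tip top [ 0.5626 -0.0647  0.1028] [ 0.0456 -0.0978  0.1028] 0.75
cam_lever_tip scene [ 0.5615 -0.0583  0.1036] [ 0.044  -0.0915  0.1036] 0.59
straightedge top [0.5237 0.3632 0.0272] [-0.0232  0.3263  0.0272] 0.56
straightedge scene [0.5233 0.3637 0.0287] [-0.0237  0.3269  0.0287] 0.82
straightedge scene [0.5191 0.3612 0.0277] [-0.0277  0.3241  0.0277] 0.33
rest_seat top [0.5256 0.3587 0.0245] [-0.0209  0.322   0.0245] 0.86
rest_seat top [ 0.5129 -0.1483  0.0863] [ 0.0018 -0.1846  0.0863] 0.21
rest_seat scene [0.5207 0.3598 0.0231] [-0.026   0.3228  0.0231] 0.81
rest_seat scene [0.5281 0.3627 0.0297] [-0.0188  0.3262  0.0297] 0.33
salt_cellar top [ 0.3496  0.1653 -0.0015] [-0.183   0.1168 -0.0015] 0.95
salt_cellar scene [ 0.3473  0.1606 -0.0005] [-0.185   0.112  -0.0005] 0.95
salt_cellar scene [ 0.5641 -0.0579  0.1051] [ 0.0466 -0.0908  0.1051] 0.57
garlic top [ 0.3485 -0.2424 -0.0022] [-0.1556 -0.29   -0.0022] 0.51
garlic scene [ 0.3466 -0.2431  0.0007] [-0.1574 -0.2908  0.0007] 0.59
garlic scene [ 0.5641 -0.0618  0.102 ] [ 0.0469 -0.0948  0.102 ] 0.39
ell (21.09493064880371, 21.816410064697266) [0.0011 0.0344 0.049 ]
ell (21.743566513061523, 22.50014305114746) [ 0.0011 -0.0246  0.049 ]
ell (22.370201110839844, 22.755155563354492) [-0.0002  0.0962  0.049 ]
```

View pics/g22s.png

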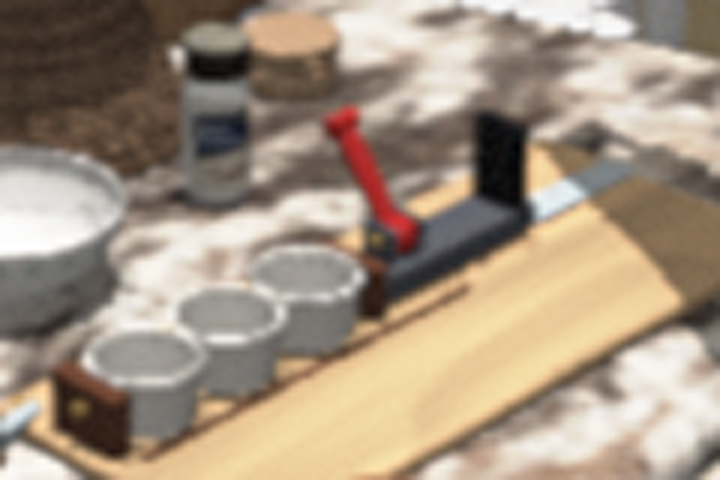

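View pics/g22t.png

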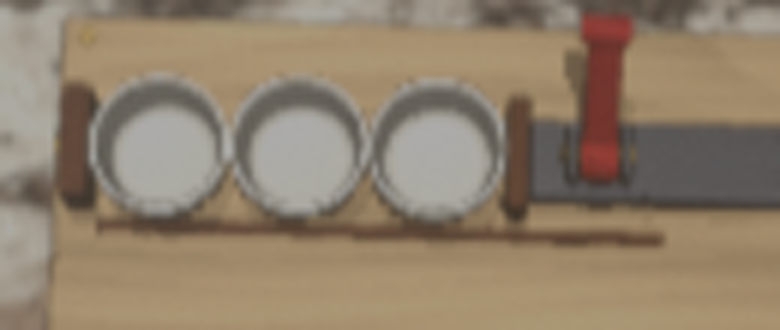

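View pics/top22.png

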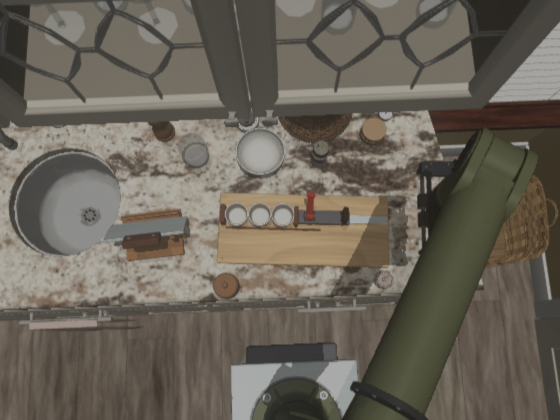

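```bash
python3 -c "
from bench import ctrl
print(ctrl.close_job())"
```

```text
the job is handed in; nothing more can be done
None
```

I finished the task in the order asked and handed it in at about 35 s of the 67 s allowed; the hand-in reports no verdict.

- **Row on the stripe:** I pushed the three ramekins back with the straightedge only. The top-view fit after clamping put their centres at x = -0.2, +1.1 and +1.1 mm from the row line, all upright.
- **Straightedge:** I leaned it back in its rest and let go. The detections put its lower edge within about 5 mm of the seat.
- **End stop:** I slid it by its fin with the closed fingers until it stalled at about 10 N. The pictures show no gaps in the row. The fitted ramekin spacings were 61.8 and 59.0 mm, which is 61 mm within the measuring error.
- **Cam lever:** I flipped it over last. Its tip was at board x of about +45 mm and 103 mm high, which matches fully clamped.
- **Bystanders:** The salt cellar and garlic measured where they started. I did not measure the spice jar, glass or bowl again, but they looked unmoved in the pictures.

The end stop's pad face was not measured to the millimetre, so snugness rests on the stall force and the pictures. No other check failed or disagreed beyond the networks' usual few millimetres.

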